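# Reload the vial rack of a gas chromatograph's sampler

### The job

Lift the dust cover off the vial rack and set it down upright on the green mat; then take every spent vial (red cap) out of the rack into the yellow tray and stand every sample vial (blue cap) upright in a ring of its own in the rack, right down on the floor of the ring. Then put the cover back squarely over the rack so that it sits flat on the base, and only after that press the green start button fully down. Do not disturb the other things on the bench.

Things in the scene. Friction and masses are not known exactly. Their poses are not given: they have to be found in the camera images.
- rack: Fixed vial rack. Grey base 280 (x) x 104 (y) x 8 mm high; on it a white plinth 230 x 54 x 6 mm with a row of four aluminium rings along x (at x = -90, -30, 30, 90 mm), each 20 mm high, inner diameter 44, outer 52 mm (tops 34 mm above the bench). Origin: centre of the underside of the base, on the bench; z up.
- pocket1 (a point): Centre of the floor of ring 1 of the rack (14 mm above the bench); a vial stands here.
- pocket2 (a point): Centre of the floor of ring 2 of the rack (14 mm above the bench); a vial stands here.
- pocket3 (a point): Centre of the floor of ring 3 of the rack (14 mm above the bench); a vial stands here.
- pocket4 (a point): Centre of the floor of ring 4 of the rack (14 mm above the bench); a vial stands here.
- cover: Loose dust cover, 0.26 kg: upside-down box, outer 252 (x) x 80 (y) x 102 mm high, walls 4 mm, open below, blue top, see-through walls. Solid black grip on top: 70 (x) x 18 (y) mm, 102 to 132 mm above the lower edge. Origin: centre of the plane of its lower edge; z up. In place it rests on the rack base (origin 8 mm above the bench), round the plinth with 7 to 9 mm play, 9 mm above the vials.
- mat: Fixed green mat 290 (x) x 130 (y) x 3 mm thick, where the cover is parked, long side along long side. Origin: centre of its underside.
- tray: Fixed yellow open tray, outer 160 (x) x 110 (y) x 35 mm high, walls and floor about 4 mm, for the spent vials. Origin: centre of its underside.
- sample1: Sample vial, may be absent: upright brown cylinder 36 mm in diameter and 62 mm high with a blue cap 29 mm in diameter and 18 mm high on top (80 mm in all), about 90 g, bottom-heavy. Stands on the bench at the start. Origin: centre of its underside; z along its axis, up to the cap.
- sample2: Sample vial, may be absent: upright brown cylinder 36 mm in diameter and 62 mm high with a blue cap 29 mm in diameter and 18 mm high on top (80 mm in all), about 90 g, bottom-heavy. Stands on the bench at the start. Origin: centre of its underside; z along its axis, up to the cap.
- sample3: Sample vial, may be absent: upright brown cylinder 36 mm in diameter and 62 mm high with a blue cap 29 mm in diameter and 18 mm high on top (80 mm in all), about 90 g, bottom-heavy. Stands on the bench at the start. Origin: centre of its underside; z along its axis, up to the cap.
- sample4: Sample vial, may be absent: upright brown cylinder 36 mm in diameter and 62 mm high with a blue cap 29 mm in diameter and 18 mm high on top (80 mm in all), about 90 g, bottom-heavy. Stands on the bench at the start. Origin: centre of its underside; z along its axis, up to the cap.
- spent1: Spent vial, may be absent: like a sample vial in size and weight, but pale grey with a red cap. Stands in a ring of the rack, beneath the cover, at the start. Origin: centre of its underside; z up to the cap.
- spent2: Spent vial, may be absent: like a sample vial in size and weight, but pale grey with a red cap. Stands in a ring of the rack, beneath the cover, at the start. Origin: centre of its underside; z up to the cap.
- spent3: Spent vial, may be absent: like a sample vial in size and weight, but pale grey with a red cap. Stands in a ring of the rack, beneath the cover, at the start. Origin: centre of its underside; z up to the cap.
- start_top (a point): Centre of the top of the green start button (36 mm in diameter), on the middle of a fixed cream box 90 x 90 x 50 mm; it is pressed straight down.
- start (a joint): Travel of the start button: 0 m released, 0.008 m fully down (about 5 N); it springs back.
- amber_bottle: Brown bottle, 70 mm in diameter, 150 mm high. Not part of the job; leave it alone. Origin: centre of its underside.
- wash_bottle: White wash bottle with red cap, 60 mm in diameter, 140 mm high. Not part of the job; leave it alone. Origin: centre of its underside.
- jar: Glass jar with white lid, 60 mm in diameter, 70 mm high. Not part of the job; leave it alone. Origin: centre of its underside.
- capbox: Cardboard box 90 x 70 x 45 mm. Not part of the job; leave it alone. Origin: centre of its underside.
- driver: Screwdriver, 170 mm long, lying on the bench. Not part of the job; leave it alone. Origin: centre of its underside.
- beaker: Glass beaker, 60 mm in diameter, 75 mm high. Not part of the job; leave it alone. Origin: centre of its underside.
- wrench: Wrench, 150 mm long, lying on the bench. Not part of the job; leave it alone. Origin: centre of its underside.
Mind the look-alikes: they are no part of the job. Leave any turquoise look-alike of the part that bears start_top alone.

How it is judged:
By the outcome, as a careful person would: the job done as asked, in the order asked, and still so for the second after the job is handed in, with the robot touching nothing.
Of sample1, sample2, sample3, sample4 only 3 to 4 are there at a start; the rules pass over those that are not, and their reading is None.
Of spent1, spent2, spent3 only 1 to 2 are there at a start; the rules pass over those that are not, and their reading is None.
At some moment in a run one of cover, sample1, sample2, sample3, sample4 may be knocked a few centimetres aside while the robot is not near it.
It also fails if it takes over 210 s, if anything falls off the work surface, if the arm or the gripper's body presses on something with over 40 N, if the wrist force passes 120 N, or if a joint passes its speed limit or range.

### The arm

A 6-joint arm with a two-finger parallel gripper is mounted at the origin on the work surface. World frame = base frame: x ahead of the robot, y to its left, z up, the work surface at z = 0. Lengths are in m, angles in rad, forces in N, time in s.
With the tool pointing down it reaches from about 0.375 to 0.9 m from the base axis. Payload 3.1 kg.
Tool frame: the origin (TCP) lies on the front face of the gripper's body, between the roots of the fingers; the fingertips stand 73 mm ahead of it and the grasp point (between the pads) lies 54 mm ahead of it (manip.tips_ahead is the distance from the TCP to the fingertips, in m); z points along the fingers, y is the line along which they close (so a half turn about z gives the same grasp; the last joint's range is limited). The gripper opens to 85 mm and grips with 20 to 120 N. Pads are 22 mm wide; open, the fingers measure 114 mm over their backs; the gripper's body (76 mm by 85 mm) begins 54 mm behind the grasp point. The pads swing forward as they close: fully open they stand 13 mm farther back than shut.
Start: joints at [1.097, 0.527, 1.433, -0, 1.181, -0.178], TCP at [0.182, 0.598, 0.304] pointing down, gripper open.
Joint ranges: [-3.08, 3.08], [-0.75, 2.2], [0.22, 2.44], [-1.43, 4.57], [0, 2.65], [-2.85, 2.85]. Speed limits (rad/s): [2.79, 2.79, 3.14, 3.14, 3.14, 3.14].

### API

Orientations are given as a unit quaternion [x, y, z, w].
In Python, from station import sense, eyes, workorder, manip gives the robot as it stands.
- The arm moves only by the shell command python3 -m inch 'ROWS' [OPENING] [FORCE]. ROWS is JSON, a list of rows, each an object of numbers: "dx", "dy", "dz": the shift along the tool's x, y, z in cm; "wx", "wy", "wz": the turn, a rotation vector about the tool's x, y, z in degrees. In form: [{"dx": .., "dy": .., "dz": .., "wx": .., "wy": .., "wz": ..}, ...]. A call has 1 to 10 rows; each row shifts and turns the commanded pose from where the row before left it, along the tool's axes as they then stand; what a row does not reach is not made up. A row lasts 1/8 s, in which the tool goes at most 62.5 mm and 10.7 degrees, less where a joint would pass 70% of its speed; a pose out of reach is approached as far as the arm can. A call with a gripper value outside its range is refused whole. OPENING is the opening, from 0 (shut) to 1 (fully open), set as the call begins (- or left out, the last holds). The fingers move at their own pace and stop on an object; FORCE is the grip in N (left out, the last holds). Time passes only in rows, so rows that do not move let the fingers close. It gives the time, the measured TCP pose, the force, the opening and the grip force at its end, in the units of the state.
- sense(): the state, without advancing time (a new reading comes with each control period).
- eyes.snapshot(name): name is "scene" or "top"; returns the picture (480x640x3 uint8, red, green, blue); there is no depth.
- eyes.camera_params(name): a dict with "fx", "fy", "cx", "cy" (pixels), "rvec" (rotation vector, rad) and "tvec" (3), from world to camera coordinates, as OpenCV has them. Camera axes: x right, y down, z forward; pixel columns grow to the right and rows downward; lengths in m; the calibration is good to about 2 mm. A picture is of the moment at which its call begins. camera_params takes no time and is no camera call.
- workorder.sign_off(): hands the job in; it is judged then, once.
The state is a dict: "t": time; "q": joint angles; "qd": joint speeds; "tau": joint torques, N m; "tcp_pos": TCP position; "tool_rot": TCP orientation; "force": force on the tool from outside, world axes, zero at the start; "ft_torque": the same for the moment, N m; "finger_gap": opening from 0.0 (shut) to 1.0 (fully open); "gripper_force": force on a finger pad.
Only numpy, scipy, OpenCV 4.12 (cv2) and the standard library are available. Lean on these libraries where they do the work, as an engineer would, in place of code of your own. Each camera call takes 0.05 s, during which the arm holds its last target. There are 200 camera calls.

## Working session

There is one attempt and no reset: what is moved stays moved. The work goes in short steps, Python scripts to look and compute and a shell command to move; the robot and the scene stay as the last step left them, time stands still between calls to the robot, and variables do not carry over. Pictures are saved under pics/ and viewed, at most 14 in all, crops included, and the job is handed in when it is done.

```bash
ls; mkdir -p pics; python3 - <<'E'
from station import sense, eyes, workorder, manip
import cv2
for n in("scene","top"):
    im=eyes.snapshot(n); cv2.imwrite(f"pics/{n}0.png",im[:,:,::-1]); print(n,eyes.camera_params(n))
print(sense())
E
```

```text
pics
scene {'fx': 524.4265140786516, 'fy': 524.4265140786516, 'cx': 317.4358736892418, 'cy': 235.62035977369823, 'rvec': array([ 1.1144258 ,  2.49286734, -0.89330954]), 'tvec': array([ 0.42056491, -0.21856187,  1.37313222])}
top {'fx': 549.7046900952425, 'fy': 549.7046900952425, 'cx': 320.13519627391594, 'cy': 246.87387898698717, 'rvec': array([ 2.15201749, -2.13825628,  0.16188732]), 'tvec': array([-0.11283234,  0.57061453,  1.35189353])}
{'t': 0.1, 'q': array([ 1.09650028e+00,  5.28385707e-01,  1.43376836e+00, -6.33170262e-06,
        1.18145319e+00, -1.78508029e-01]), 'qd': array([ 0.00066982, -0.00020569, -0.00209886, -0.00213142, -0.00046398,
        0.00132406]), 'tau': array([ 3.06574548e-04, -4.43304777e+01, -1.78586519e+01, -2.25912863e-04,
        3.87076550e-03, -3.24470682e-05]), 'tcp_pos': array([0.18192395, 0.59740202, 0.30302552]), 'tool_rot': array([ 1.47354195e-01,  9.89083276e-01, -9.55056366e-04, -3.20204962e-04]), 'force': array([ 0.63465267, -0.50511524,  0.79822406]), 'ft_torque': array([ 0.01421827,  0.00662257, -0.03992845]), 'gripper_force': 0.0, 'finger_gap': 0.9971256133408603}
```

View pics/scene0.png

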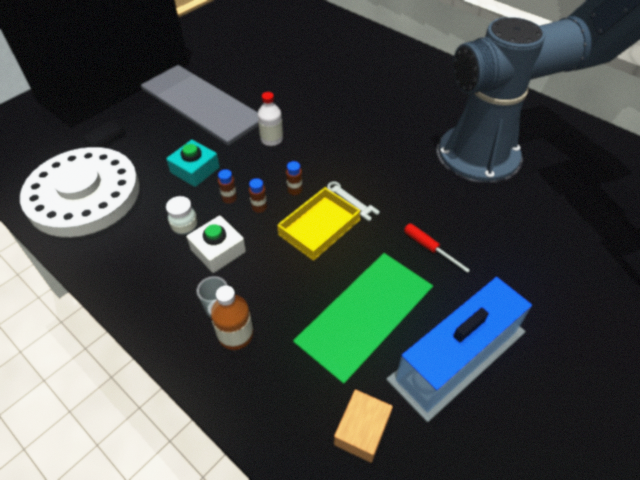

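View pics/top0.png

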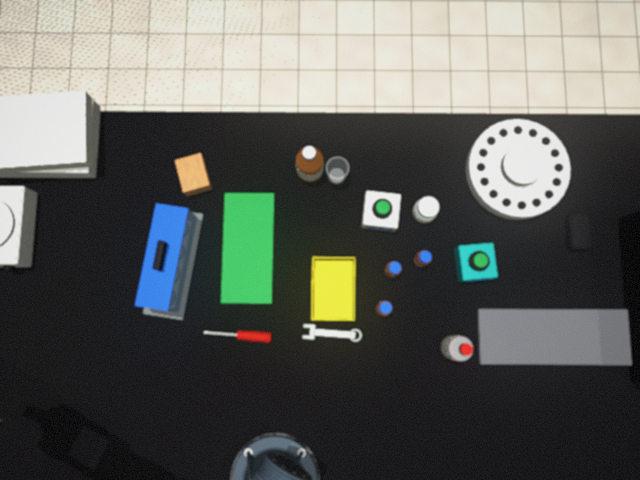

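The top view shows the cover on the rack at about (165,258), the mat at (248,248), the tray at (333,288) and three blue caps at (394,268), (424,257) and (385,308). There are two candidates for the start button: the cream box at (382,210) and the turquoise box at (478,262). The cream one fits the description. The turquoise one is the look-alike to leave alone.

```bash
cat > h.py <<'E'
import numpy as np, cv2
from scipy.spatial.transform import Rotation as Ro
from station import sense, eyes, manip
def cam(n):
    p=eyes.camera_params(n); R=Ro.from_rotvec(p["rvec"]).as_matrix(); return p,R,np.array(p["tvec"])
def ray(n,uv):
    p,R,t=cam(n); d=R.T@np.array([(uv[0]-p["cx"])/p["fx"],(uv[1]-p["cy"])/p["fy"],1]); return -R.T@t,d
def onz(n,uv,z):
    c,d=ray(n,uv); return c+d*(z-c[2])/d[2]
def proj(n,X):
    p,R,t=cam(n); c=R@np.array(X)+t; return np.array([p["cx"]+p["fx"]*c[0]/c[2],p["cy"]+p["fy"]*c[1]/c[2]])
def tri(u,v):   # midpoint of scene pixel u, top pixel v rays
    a,d=ray("scene",u); b,e=ray("top",v); s=np.linalg.lstsq(np.c_[d,-e],b-a,rcond=None)[0]
    P,Q=a+s[0]*d,b+s[1]*e; return (P+Q)/2,np.linalg.norm(P-Q)
HSV=dict(blue=((105,130,60),(125,255,255)),red=((172,130,80),(180,255,255)),green=((55,120,50),(75,255,255)),yellow=((25,120,80),(35,255,255)))
def blobs(im,col,amin=25):
    h=cv2.cvtColor(im,cv2.COLOR_RGB2HSV); m=cv2.inRange(h,*map(np.array,HSV[col]))
    if col=="red": m|=cv2.inRange(h,np.array((0,130,80)),np.array((6,255,255)))
    c=cv2.findContours(m,cv2.RETR_EXTERNAL,cv2.CHAIN_APPROX_NONE)[0]
    return [(cv2.contourArea(k),cv2.minAreaRect(k),k) for k in c if cv2.contourArea(k)>=amin]
def rect_on(n,k,z):  # min area rect of contour cast onto plane z: centre, sizes, angle of long side (deg)
    P=np.array([onz(n,p,z)[:2] for p in k[:,0,:].astype(float)],np.float32)
    (c,s,a)=cv2.minAreaRect(P*1000); b=cv2.boxPoints((c,s,a)); e1,e2=b[1]-b[0],b[2]-b[1]
    e=e1 if np.linalg.norm(e1)>np.linalg.norm(e2) else e2
    return np.round(c,1),np.round(sorted(s),1),round(np.degrees(np.arctan2(e[1],e[0]))%180,1)
def go(x,y,z,yaw=None):
    """needed turn then shift (after turn), tool y axis to heading yaw (deg, mod 180), tool down"""
    s=sense(); R=Ro.from_quat(s["tool_rot"]).as_matrix(); p=s["tcp_pos"]
    h=np.degrees(np.arctan2(R[1,1],R[0,1])); a=h if yaw is None else h+((yaw-h+90)%180-90)
    yv=np.array([np.cos(np.radians(a)),np.sin(np.radians(a)),0]); T=np.c_[np.cross(yv,[0,0,-1]),yv,[0,0,-1]]
    w=np.degrees(Ro.from_matrix(R.T@T).as_rotvec()); d=T.T@(np.array([x,y,z])-p)*100
    print("turn",np.round(w,1),"shift cm",np.round(d,2),"q6",round(s["q"][5],2),"t",round(s["t"],1))
E
python3 - <<'E'
from h import *
S=cv2.imread("pics/scene0.png")[:,:,::-1];T=cv2.imread("pics/top0.png")[:,:,::-1]
for n,I in(("top",T),("scene",S)):
  for col,z in(("blue",.08),("green",.003),("yellow",.035),("red",.08)):
    for A,r,k in blobs(I,col):
      print(n,col,A,np.round(r[0],1),*rect_on(n,k,.110 if A>2000 and col=="blue" else (.06 if col=="green" and A<1500 else z)))
E
```

```text
top blue 94.0 [385.5 307. ] [ 419.1 -268.8] [24.2 26.9] 90.4
top blue 106.0 [395.1 267.2] [ 516.5 -293.5] [27.4 31. ] 116.0
top blue 112.5 [425.7 255.9] [ 545.  -369.2] [27.4 32.6] 116.8
top blue 3660.0 [160.9 256.7] [536.7 273. ] [ 87.  259.4] 171.4
top green 166.5 [480.3 260.2] [ 537.6 -509.2] [36.3 36.5] 44.0
top green 154.5 [382. 207.] [ 671.9 -265.2] [35.5 36.4] 179.5
top green 5766.5 [247.4 248. ] [575.3  80.7] [137.8 296.5] 179.9
top yellow 2927.5 [333. 288.] [ 468.1 -142. ] [116.6 166.6] 179.8
top red 101.0 [466.5 349. ] [ 319.9 -462.3] [23.6 31.4] 90.4
top red 338.0 [253.7 335.8] [348.1  49.5] [26.4 84.4] 85.7
scene blue 6246.5 [466.3 330.3] [536.4 274.5] [ 86.4 259.5] 171.3
scene blue 160.5 [255.8 183.8] [ 517.7 -286.6] [35.5 44.7] 78.6
scene blue 153.5 [224. 175.] [ 546.8 -363.4] [32.3 47.5] 47.9
scene blue 145.5 [293. 167.] [ 421.4 -262.9] [32.9 47.6] 43.2
scene green 8432.5 [362.6 313.2] [575.3  82.4] [137.1 297.1] 179.7
scene green 181.5 [213. 232.] [ 667.3 -267.5] [34.4 40.8] 48.6
scene green 135.0 [189.5 150. ] [ 531.8 -511. ] [37.7 44.2] 41.5
scene yellow 3271.0 [318.3 221.8] [ 476.5 -132.2] [131.7 181.4] 179.3
scene red 400.0 [421.1 236.7] [396.4  81.1] [30.4 85.4] 85.4
scene red 104.0 [267.   96.5] [ 270.6 -502.7] [32.1 49.2] 45.0
```

```bash
python3 - <<'E'
import cv2,numpy as np
T=cv2.imread("pics/top0.png");S=cv2.imread("pics/scene0.png")
a=cv2.resize(T[180:330,120:220],None,fx=4,fy=4,interpolation=cv2.INTER_CUBIC)
b=cv2.resize(T[180:330,355:505][:],(400,400)); c=cv2.resize(S[130:270,140:320],(400,200))
cv2.imwrite("pics/c1.png",np.hstack([a,np.vstack([b,c])]))
E
```

```text
(no output)
```

View pics/c1.png

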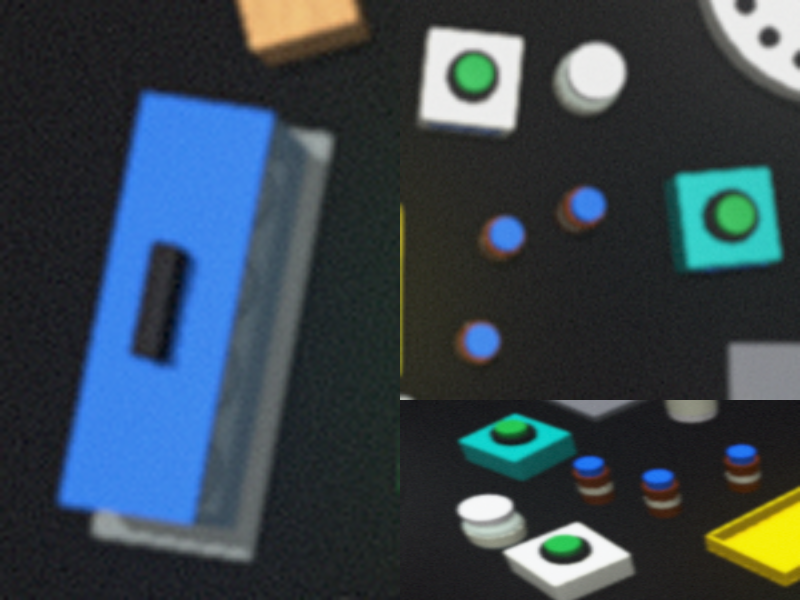

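```bash
python3 -c "
from h import *
go(.5365,.2735,.26,81.4)"
```

```text
turn [-0.1 -0.  -8.3] shift cm [-39.9  -26.72   4.3 ] q6 -0.18 t 0.1
```

```bash
python3 -m inch '[{"wz":-8.3},{"dx":-4,"dy":-2.7},{"dx":-4,"dy":-2.7},{"dx":-4,"dy":-2.7},{"dx":-4,"dy":-2.7},{"dx":-4,"dy":-2.7},{"dx":-4,"dy":-2.7},{"dx":-4,"dy":-2.7},{"dx":-4,"dy":-2.7},{"dx":-4,"dy":-2.7}]' 0.7
python3 -m inch '[{"dx":-3.9,"dy":-2.4,"dz":2},{"dz":2.3},{}]'
python3 - <<'E'
from h import *
I=eyes.snapshot("scene")
for A,r,k in blobs(I,"blue"): print(A,np.round(r[0]),*rect_on("scene",k,.11 if A>1000 else .08))
go(.5365,.2735,.19,81.4)
E
```

```text
6250.0 [466. 330.] [535.7 274.4] [ 86.  258.5] 171.3
157.0 [256. 184.] [ 517.7 -286.6] [35.5 44.7] 78.6
151.5 [224. 175.] [ 546.9 -363.3] [32.3 47.2] 47.9
145.5 [293. 167.] [ 421.4 -263. ] [32.9 47.6] 43.2
turn [-0.1 -0.  -8.3] shift cm [-39.9  -26.73  11.31] q6 -0.18 t 0.1invalid input at $[0]: expected keys dx, dy, dz, wx, wy, wz
invalid input at $[0]: expected keys dx, dy, dz, wx, wy, wz
```

```bash
python3 -m inch '[{"dx":0,"dy":0,"dz":0,"wx":0,"wy":0,"wz":-8.3},{"dx":-4,"dy":-2.7,"dz":0,"wx":0,"wy":0,"wz":0},{"dx":-4,"dy":-2.7,"dz":0,"wx":0,"wy":0,"wz":0},{"dx":-4,"dy":-2.7,"dz":0,"wx":0,"wy":0,"wz":0},{"dx":-4,"dy":-2.7,"dz":0,"wx":0,"wy":0,"wz":0},{"dx":-4,"dy":-2.7,"dz":0,"wx":0,"wy":0,"wz":0},{"dx":-4,"dy":-2.7,"dz":0,"wx":0,"wy":0,"wz":0},{"dx":-4,"dy":-2.7,"dz":0,"wx":0,"wy":0,"wz":0},{"dx":-4,"dy":-2.7,"dz":0,"wx":0,"wy":0,"wz":0},{"dx":-4,"dy":-2.7,"dz":0,"wx":0,"wy":0,"wz":0}]' 0.7
python3 -m inch '[{"dx":-3.9,"dy":-2.4,"dz":2,"wx":0,"wy":0,"wz":0},{"dx":0,"dy":0,"dz":2.3,"wx":0,"wy":0,"wz":0},{"dx":0,"dy":0,"dz":0,"wx":0,"wy":0,"wz":0}]'
python3 - <<'E'
from h import *
I=eyes.snapshot("scene")
for A,r,k in blobs(I,"blue"): print(A,np.round(r[0]),*rect_on("scene",k,.11 if A>1000 else .08))
go(.5365,.2735,.19,81.4)
E
```

```text
t: 1.4
tcp_pos: [0.5024, 0.3022, 0.3037]
tool_rot: [0.075, 0.997, -0.0, -0.0]
force: [-0.0, 0.3, -0.2]
finger_gap: 0.701
gripper_force: 0.0
t: 1.78
tcp_pos: [0.5355, 0.2729, 0.2587]
tool_rot: [0.076, 0.997, -0.001, -0.003]
force: [-0.3, 0.4, 0.0]
finger_gap: 0.695
gripper_force: 0.0
58.0 [515. 298.] [400.7 300. ] [11.1 29.9] 28.4
5235.0 [466. 330.] [536.6 274.3] [ 85.2 256.8] 171.1
158.5 [256. 184.] [ 517.7 -286.6] [35.5 44.7] 78.6
151.5 [224. 175.] [ 546.9 -363.3] [32.3 47.2] 47.9
145.0 [293. 167.] [ 421.4 -263. ] [32.9 47.6] 43.2
turn [-0.1 -0.1 -0.1] shift cm [-0.06 -0.    7.  ] q6 -1.13 t 1.8
```

```bash
python3 -m inch '[{"dx":0,"dy":0,"dz":3,"wx":0,"wy":0,"wz":0},{"dx":0,"dy":0,"dz":2.5,"wx":0,"wy":0,"wz":0},{"dx":0,"dy":0,"dz":1.5,"wx":0,"wy":0,"wz":0},{"dx":0,"dy":0,"dz":0,"wx":0,"wy":0,"wz":0}]' 0.7
python3 -m inch '[{"dx":0,"dy":0,"dz":0,"wx":0,"wy":0,"wz":0},{"dx":0,"dy":0,"dz":0,"wx":0,"wy":0,"wz":0},{"dx":0,"dy":0,"dz":0,"wx":0,"wy":0,"wz":0},{"dx":0,"dy":0,"dz":0,"wx":0,"wy":0,"wz":0},{"dx":0,"dy":0,"dz":0,"wx":0,"wy":0,"wz":0},{"dx":0,"dy":0,"dz":0,"wx":0,"wy":0,"wz":0},{"dx":0,"dy":0,"dz":0,"wx":0,"wy":0,"wz":0},{"dx":0,"dy":0,"dz":0,"wx":0,"wy":0,"wz":0}]' 0 60
```

```text
t: 2.33
tcp_pos: [0.536, 0.2743, 0.1906]
tool_rot: [0.075, 0.997, -0.0, -0.001]
force: [0.9, 0.2, 0.0]
finger_gap: 0.698
gripper_force: 0.0
t: 3.32
tcp_pos: [0.537, 0.2737, 0.192]
tool_rot: [0.075, 0.997, 0.0, 0.001]
force: [-1.8, -2.0, 6.0]
finger_gap: 0.195
gripper_force: 59.8
```

```bash
python3 -m inch '[{"dx":0,"dy":0,"dz":-1,"wx":0,"wy":0,"wz":0},{"dx":0,"dy":0,"dz":-2,"wx":0,"wy":0,"wz":0},{"dx":0,"dy":0,"dz":-2,"wx":0,"wy":0,"wz":0},{"dx":0,"dy":0,"dz":-2,"wx":0,"wy":0,"wz":0},{"dx":0,"dy":0,"dz":-2,"wx":0,"wy":0,"wz":0},{"dx":0,"dy":0,"dz":-2,"wx":0,"wy":0,"wz":0},{"dx":0,"dy":0,"dz":-2,"wx":0,"wy":0,"wz":0},{"dx":0,"dy":0,"dz":0,"wx":0,"wy":0,"wz":0},{"dx":0,"dy":0,"dz":0,"wx":0,"wy":0,"wz":0}]'
python3 - <<'E'
from h import *
I=eyes.snapshot("scene"); cv2.imwrite("pics/s1.png",I[:,:,::-1])
J=eyes.snapshot("top"); cv2.imwrite("pics/t1.png",J[:,:,::-1])
for n,K in(("scene",I),("top",J)):
  for A,r,k in blobs(K,"blue",1000): print(A,np.round(r[0]),*rect_on(n,k,.11+.13))
s=sense();print(s["tcp_pos"],s["finger_gap"],s["gripper_force"])
go(.575,.0815,.32,90)
E
```

```text
t: 4.45
tcp_pos: [0.5358, 0.2738, 0.3199]
tool_rot: [0.075, 0.997, -0.0, -0.001]
force: [0.2, 0.7, -2.9]
finger_gap: 0.195
gripper_force: 58.7
4296.0 [472. 300.] [570.2 270.2] [ 84.8 190.8] 171.2
2911.0 [144. 249.] [535.  273.5] [ 86.1 257.9] 171.0
[0.53576721 0.27372156 0.31955922] 0.19707097497287174 58.75052332878113
turn [-0.1 -0.2 -8.7] shift cm [ -3.92 -19.22  -0.04] q6 -1.13 t 4.5
```

View pics/s1.png

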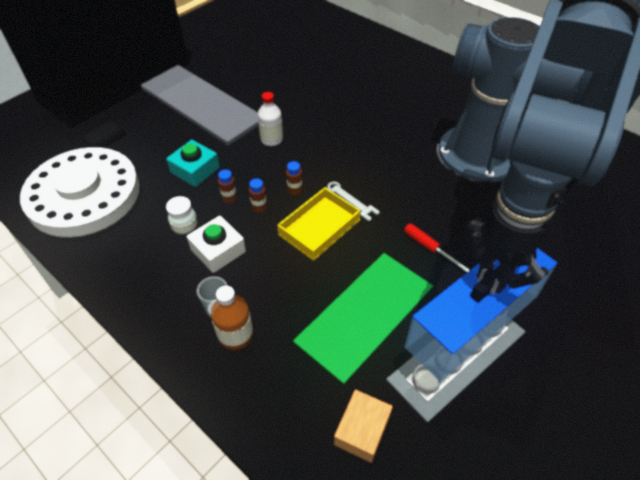

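The cover hangs level from the gripper at about (485,295) in the scene view, clear of the rack rings at (425,378). Next I move it to the mat.

```bash
python3 -m inch '[{"dx":0,"dy":0,"dz":0,"wx":0,"wy":0,"wz":-4.4},{"dx":0,"dy":0,"dz":0,"wx":0,"wy":0,"wz":-4.3},{"dx":-0.5,"dy":-2.4,"dz":0,"wx":0,"wy":0,"wz":0},{"dx":-0.5,"dy":-2.4,"dz":0,"wx":0,"wy":0,"wz":0},{"dx":-0.5,"dy":-2.4,"dz":0,"wx":0,"wy":0,"wz":0},{"dx":-0.5,"dy":-2.4,"dz":0,"wx":0,"wy":0,"wz":0},{"dx":-0.5,"dy":-2.4,"dz":0,"wx":0,"wy":0,"wz":0},{"dx":-0.5,"dy":-2.4,"dz":0,"wx":0,"wy":0,"wz":0},{"dx":-0.5,"dy":-2.4,"dz":0,"wx":0,"wy":0,"wz":0},{"dx":-0.4,"dy":-2.4,"dz":0,"wx":0,"wy":0,"wz":0}]'
python3 -m inch '[{"dx":0,"dy":0,"dz":0,"wx":0,"wy":0,"wz":0},{"dx":0,"dy":0,"dz":2.5,"wx":0,"wy":0,"wz":0},{"dx":0,"dy":0,"dz":2.5,"wx":0,"wy":0,"wz":0},{"dx":0,"dy":0,"dz":2.5,"wx":0,"wy":0,"wz":0},{"dx":0,"dy":0,"dz":2.5,"wx":0,"wy":0,"wz":0},{"dx":0,"dy":0,"dz":1.5,"wx":0,"wy":0,"wz":0},{"dx":0,"dy":0,"dz":1,"wx":0,"wy":0,"wz":0},{"dx":0,"dy":0,"dz":0,"wx":0,"wy":0,"wz":0}]'
python3 -c "
from h import *
go(.575,.0815,.187,90)"
```

```text
t: 5.8
tcp_pos: [0.5754, 0.0811, 0.3198]
tool_rot: [-0.0, 1.0, 0.0, -0.001]
force: [0.0, -0.1, -3.3]
finger_gap: 0.199
gripper_force: 58.9
t: 6.8
tcp_pos: [0.5754, 0.0821, 0.1954]
tool_rot: [-0.001, 1.0, 0.0, -0.001]
force: [-0.3, -0.6, -2.5]
finger_gap: 0.199
gripper_force: 58.9
turn [ 0.  -0.1  0.1] shift cm [ 0.04 -0.06  0.84] q6 -1.62 t 6.8
```

```bash
python3 -m inch '[{"dx":0,"dy":0,"dz":0.4,"wx":0,"wy":0,"wz":0},{"dx":0,"dy":0,"dz":0.4,"wx":0,"wy":0,"wz":0},{"dx":0,"dy":0,"dz":0,"wx":0,"wy":0,"wz":0},{"dx":0,"dy":0,"dz":0,"wx":0,"wy":0,"wz":0}]'
python3 -m inch '[{"dx":0,"dy":0,"dz":0,"wx":0,"wy":0,"wz":0},{"dx":0,"dy":0,"dz":0,"wx":0,"wy":0,"wz":0},{"dx":0,"dy":0,"dz":0,"wx":0,"wy":0,"wz":0},{"dx":0,"dy":0,"dz":0,"wx":0,"wy":0,"wz":0}]' 0.6
python3 -m inch '[{"dx":0,"dy":0,"dz":-2,"wx":0,"wy":0,"wz":0},{"dx":0,"dy":0,"dz":-4,"wx":0,"wy":0,"wz":0},{"dx":0,"dy":0,"dz":-4,"wx":0,"wy":0,"wz":0},{"dx":4,"dy":0,"dz":-3,"wx":0,"wy":0,"wz":0},{"dx":5,"dy":0,"dz":0,"wx":0,"wy":0,"wz":0},{"dx":5,"dy":0,"dz":0,"wx":0,"wy":0,"wz":0},{"dx":0,"dy":0,"dz":0,"wx":0,"wy":0,"wz":0}]'
python3 - <<'E'
from h import *
I=eyes.snapshot("scene"); cv2.imwrite("pics/s2.png",I[:,:,::-1])
J=eyes.snapshot("top"); cv2.imwrite("pics/t2.png",J[:,:,::-1])
for n,K in(("scene",I),("top",J)):
  for c in("blue","red"):
    for A,r,k in blobs(K,c): print(n,c,A,np.round(r[0],1),*rect_on(n,k,.105 if A>1000 else (.094 if c=="red" else .08)))
a=cv2.resize(J[180:330,120:280],None,fx=2.5,fy=2.5,interpolation=cv2.INTER_CUBIC)
b=cv2.resize(I[260:430,290:550],None,fx=1.5,fy=1.5,interpolation=cv2.INTER_CUBIC)
o=np.zeros((375,800,3),np.uint8);o[:a.shape[0],:400]=a;o[:b.shape[0],400:400+b.shape[1]]=b
cv2.imwrite("pics/c2.png",o[:,:,::-1])
E
```

```text
t: 7.3
tcp_pos: [0.5757, 0.0819, 0.1881]
tool_rot: [-0.0, 1.0, -0.0, 0.0]
force: [-0.3, 0.7, -1.8]
finger_gap: 0.194
gripper_force: 58.9
t: 7.8
tcp_pos: [0.5757, 0.0819, 0.1881]
tool_rot: [-0.0, 1.0, -0.0, 0.0]
force: [-0.2, 0.2, 0.4]
finger_gap: 0.594
gripper_force: 0.0
t: 8.68
tcp_pos: [0.4309, 0.0823, 0.3176]
tool_rot: [-0.001, 1.0, 0.0, -0.002]
force: [0.8, -0.7, 0.2]
finger_gap: 0.602
gripper_force: 0.0
scene blue 5116.5 [366.8 285.8] [575.1  82.6] [ 87.6 259.9] 179.6
scene blue 154.5 [256. 184.] [ 517.3 -286.2] [34.5 45.6] 71.1
scene blue 152.5 [223.9 175. ] [ 546.5 -363.9] [34.7 46.3] 36.4
scene blue 146.5 [293. 167.] [ 421.4 -263. ] [32.9 47.6] 43.2
scene red 228.0 [499.5 305.5] [446.4 288.9] [30.8 39.2] 30.2
scene red 369.0 [421.4 236.9] [407.4  87. ] [28.3 82. ] 86.0
scene red 103.5 [267.   96.5] [ 283.4 -488. ] [31.6 48.4] 45.0
top blue 96.5 [385.5 307.5] [ 418.  -268.8] [26.6 26.7] 89.3
top blue 107.0 [395. 267.] [ 517.  -293.3] [27.6 31.7] 134.9
top blue 113.0 [425.5 256. ] [ 544.7 -368.8] [25.9 33.7] 134.7
top blue 2812.0 [243.  239.5] [580.7  78.8] [ 83.6 249.2] 1.3
top red 101.5 [466.5 349. ] [ 320.4 -458.6] [23.4 31.1] 90.4
top red 313.5 [253.2 335.9] [348.   48.9] [24.7 81.6] 86.0
```

View pics/c2.png

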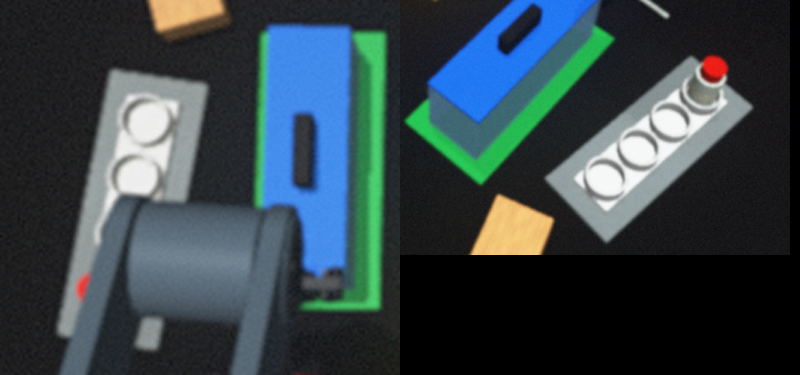

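The scene crop shows the cover upright on the mat, three empty rings, and one spent vial with a red cap at scene (499,305), in the ring nearest the robot. I'll measure the rack pose next.

```bash
python3 - <<'E'
from h import *
I=cv2.imread("pics/s2.png")[:,:,::-1]; h=cv2.cvtColor(I,cv2.COLOR_RGB2HSV)
m=((h[...,1]<70)&(h[...,2]>70)).astype(np.uint8); roi=np.zeros_like(m); roi[285:430,375:545]=1; m*=roi
k=max(cv2.findContours(m,cv2.RETR_EXTERNAL,cv2.CHAIN_APPROX_NONE)[0],key=cv2.contourArea)
c,s,a=rect_on("scene",k,.008); print("rack",c,s,a)
pl=((h[...,1]<40)&(h[...,2]>150)).astype(np.uint8)*roi
print("base corners px",cv2.boxPoints(cv2.minAreaRect(k)).round())
e=np.array([np.cos(np.radians(a)),np.sin(np.radians(a))])
for x in(-90,-30,30,90):
  P=c+x*e; print(x,P.round(1),"r",np.hypot(*P).round(), "floor px",proj("scene",[*P/1000,.014]).round(),"cap px",proj("scene",[*P/1000,.085]).round())
# annulus check: white floor discs
o=I.copy()
for x in(-90,-30,30,90):
  P=c+x*e
  for z,r,col in((.034,26,(255,0,0)),(.034,22,(0,255,0))):
    for t in np.linspace(0,6.28,120):
      u=proj("scene",[(P[0]+r*np.cos(t))/1000,(P[1]+r*np.sin(t))/1000,z]); cv2.circle(o,tuple(int(round(v)) for v in u),0,col,-1)
for A,r,k in blobs(I,"red",150)[:1]: print(r, onz("scene",r[0],.085))
cv2.imwrite("pics/c3.png",cv2.resize(o[280:430,375:545],None,fx=3.5,fy=3.5)[:,:,::-1])
E
```

```text
rack [528.4 274.7] [106.  292.3] 171.4
base corners px [[385. 378.]
 [485. 286.]
 [526. 331.]
 [426. 423.]]
-90 [617.4 261.2] r 670.0 floor px [427. 380.] cap px [434. 362.]
-30 [558.1 270.2] r 620.0 floor px [449. 360.] cap px [457. 342.]
30 [498.7 279.2] r 572.0 floor px [470. 342.] cap px [479. 323.]
90 [439.4 288.2] r 525.0 floor px [490. 324.] cap px [500. 305.]
((499.5, 305.5), (17.0, 17.0), 90.0) [0.44010087 0.28790553 0.085     ]
```

View pics/c3.png

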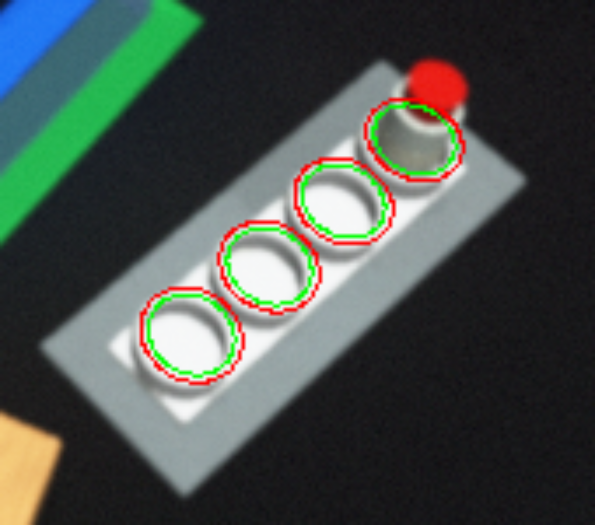

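```bash
python3 - <<'E'
from h import *
for n in("scene","top"):
  p,R,t=cam(n); print(n,"cam at",(-R.T@t).round(3))
a=np.radians(171.4); e=np.array([np.cos(a),np.sin(a)]); f=np.array([-e[1],e[0]])
for f_,n,roi in(("t0","top",(195,325,130,215)),("t2","top",(195,325,130,215)),("s2","scene",(285,430,375,545))):
  fn={"t0":"pics/top0.png","t2":"pics/t2.png","s2":"pics/s2.png"}[f_]
  h=cv2.cvtColor(cv2.imread(fn),cv2.COLOR_BGR2HSV); m=np.zeros(h.shape[:2],np.uint8); r=roi
  m[r[0]:r[1],r[2]:r[3]]=((h[...,1]<90)&(h[...,2]>70))[r[0]:r[1],r[2]:r[3]]
  ys,xs=np.nonzero(m)
  P=np.array([onz(n,(x,y),.008)[:2]*1000 for x,y in zip(xs,ys)]); L=P-[530,274.5]; U,V=L@e,L@f
  # extents along e in strips of V, along f in strips of U
  print(f_,"x-ends by v:",[(v,round(U[abs(V-v)<4].min()),round(U[abs(V-v)<4].max())) for v in(-44,-36,36,44) if (abs(V-v)<4).any()])
  print("  y-ends by u:",[(u,round(V[abs(U-u)<6].min()),round(V[abs(U-u)<6].max())) for u in(-120,-60,0,60,120) if (abs(U-u)<6).any()])
E
```

```text
scene cam at [1.049 0.386 0.928]
top cam at [ 0.365 -0.107  1.422]Traceback (most recent call last):
  File "<stdin>", line 10, in <module>
  File "h.py", line 9, in onz
    c,d=ray(n,uv); return c+d*(z-c[2])/d[2]
        ~~~^^^^^^
  File "h.py", line 7, in ray
    p,R,t=cam(n); d=R.T@np.array([(uv[0]-p["cx"])/p["fx"],(uv[1]-p["cy"])/p["fy"],1]); return -R.T@t,d
          ~~~^^^
  File "h.py", line 5, in cam
    p=eyes.camera_params(n); R=Ro.from_rotvec(p["rvec"]).as_matrix(); return p,R,np.array(p["tvec"])
ValueError: time passes only in moves, steps and waits
```

```bash
sed -i 's/^def cam(n):/from functools import lru_cache\n@lru_cache\ndef cam(n):/' h.py; python3 - <<'E'
from h import *
a=np.radians(171.4); e=np.array([np.cos(a),np.sin(a)]); f=np.array([-e[1],e[0]])
for f_,n,roi in(("top0","top",(195,325,130,215)),("t2","top",(195,325,130,215)),("s2","scene",(285,430,375,545))):
  h=cv2.cvtColor(cv2.imread(f"pics/{f_}.png"),cv2.COLOR_BGR2HSV); m=np.zeros(h.shape[:2],np.uint8); r=roi
  m[r[0]:r[1],r[2]:r[3]]=((h[...,1]<90)&(h[...,2]>70))[r[0]:r[1],r[2]:r[3]]
  ys,xs=np.nonzero(m)
  P=np.array([onz(n,(x,y),.008)[:2]*1000 for x,y in zip(xs,ys)]); L=P-[530,274.5]; U,V=L@e,L@f
  print(f_,"x-ends by v:",[(v,round(U[abs(V-v)<4].min()),round(U[abs(V-v)<4].max())) for v in(-44,-36,36,44) if (abs(V-v)<4).any()])
  print("  y-ends by u:",[(u,round(V[abs(U-u)<6].min()),round(V[abs(U-u)<6].max())) for u in(-120,-60,0,60,120) if (abs(U-u)<6).any()])
E
```

```text
top0 x-ends by v: [(-44, -5, 138), (-36, 123, 139), (36, -144, 138), (44, -146, 137)]
  y-ends by u: [(-120, 17, 56), (-60, 17, 55), (0, -45, 55), (60, 17, 55), (120, -50, 55)]
t2 x-ends by v: [(-44, -145, 138), (-36, -144, 162), (36, -144, 138), (44, -146, 137)]
  y-ends by u: [(-120, -51, 56), (-60, -51, 56), (0, -51, 112), (60, -51, 123), (120, -51, 135)]
s2 x-ends by v: [(-44, -144, 137), (-36, -145, 138), (36, -144, 138), (44, -144, 138)]
  y-ends by u: [(-120, -53, 53), (-60, -53, 53), (0, -52, 53), (60, -53, 52), (120, -52, 52)]
```

```bash
python3 -c "
from h import *
print(tri((499.5,305.5),(0,0)) and '')
go(.441,.2875,.22,81.4)"
```

```text
turn [0.  0.1 8.7] shift cm [ 2.57 20.41  9.85] q6 -1.64 t 8.8
```

```bash
python3 -m inch '[{"dx":0,"dy":0,"dz":0,"wx":0,"wy":0,"wz":8.7},{"dx":0.5,"dy":4.1,"dz":0,"wx":0,"wy":0,"wz":0},{"dx":0.5,"dy":4.1,"dz":0,"wx":0,"wy":0,"wz":0},{"dx":0.5,"dy":4.1,"dz":0,"wx":0,"wy":0,"wz":0},{"dx":0.5,"dy":4.1,"dz":3,"wx":0,"wy":0,"wz":0},{"dx":0.57,"dy":4.0,"dz":3,"wx":0,"wy":0,"wz":0},{"dx":0,"dy":0,"dz":3.85,"wx":0,"wy":0,"wz":0},{"dx":0,"dy":0,"dz":0,"wx":0,"wy":0,"wz":0}]' 1
python3 - <<'E'
from h import *
I=eyes.snapshot("scene"); cv2.imwrite("pics/s4.png",I[:,:,::-1])
for A,r,k in blobs(I,"red"): print(A,np.round(r[0],1),onz("scene",r[0],.085).round(4))
go(.441,.2875,.114,81.4)
E
```

```text
t: 9.78
tcp_pos: [0.4406, 0.2876, 0.2167]
tool_rot: [0.075, 0.997, -0.001, -0.003]
force: [0.1, 0.2, -0.6]
finger_gap: 1.004
gripper_force: 0.0
210.0 [499.  305.5] [0.4407 0.2872 0.085 ]
398.0 [421.1 236.7] [0.4004 0.0836 0.085 ]
104.0 [267.   96.5] [ 0.2752 -0.4973  0.085 ]
turn [-0.1 -0.1 -0. ] shift cm [ 0.05 -0.02 10.44] q6 -1.05 t 9.8
```

```bash
python3 -m inch '[{"dx":0,"dy":0,"dz":3,"wx":0,"wy":0,"wz":0},{"dx":0,"dy":0,"dz":3,"wx":0,"wy":0,"wz":0},{"dx":0,"dy":0,"dz":2.5,"wx":0,"wy":0,"wz":0},{"dx":0,"dy":0,"dz":1.8,"wx":0,"wy":0,"wz":0},{"dx":0,"dy":0,"dz":0,"wx":0,"wy":0,"wz":0}]'
python3 -m inch '[{"dx":0,"dy":0,"dz":0,"wx":0,"wy":0,"wz":0},{"dx":0,"dy":0,"dz":0,"wx":0,"wy":0,"wz":0},{"dx":0,"dy":0,"dz":0,"wx":0,"wy":0,"wz":0},{"dx":0,"dy":0,"dz":0,"wx":0,"wy":0,"wz":0},{"dx":0,"dy":0,"dz":0,"wx":0,"wy":0,"wz":0},{"dx":0,"dy":0,"dz":0,"wx":0,"wy":0,"wz":0},{"dx":0,"dy":0,"dz":0,"wx":0,"wy":0,"wz":0}]' 0 30
python3 -m inch '[{"dx":0,"dy":0,"dz":-1,"wx":0,"wy":0,"wz":0},{"dx":0,"dy":0,"dz":-2,"wx":0,"wy":0,"wz":0},{"dx":0,"dy":0,"dz":-3,"wx":0,"wy":0,"wz":0},{"dx":0,"dy":0,"dz":-4,"wx":0,"wy":0,"wz":0},{"dx":0,"dy":0,"dz":-4,"wx":0,"wy":0,"wz":0},{"dx":0,"dy":0,"dz":-4,"wx":0,"wy":0,"wz":0},{"dx":0,"dy":0,"dz":0,"wx":0,"wy":0,"wz":0},{"dx":0,"dy":0,"dz":0,"wx":0,"wy":0,"wz":0}]'
python3 -c "
from h import *
go(.468,-.142,.30,90)"
```

```text
t: 10.45
tcp_pos: [0.4422, 0.2872, 0.1169]
tool_rot: [0.076, 0.997, 0.0, 0.0]
force: [-0.0, -0.2, -0.5]
finger_gap: 0.998
gripper_force: 0.0
t: 11.32
tcp_pos: [0.4414, 0.2875, 0.1174]
tool_rot: [0.075, 0.997, 0.0, 0.001]
force: [-1.4, -1.8, 6.8]
finger_gap: 0.413
gripper_force: 30.1
t: 12.32
tcp_pos: [0.4401, 0.2871, 0.296]
tool_rot: [0.075, 0.997, -0.0, -0.001]
force: [-0.3, -0.1, -1.5]
finger_gap: 0.412
gripper_force: 30.2
turn [-0.  -0.1 -8.6] shift cm [ -2.79 -42.91  -0.4 ] q6 -1.05 t 12.3
```

```bash
python3 -m inch '[{"dx":0,"dy":0,"dz":0,"wx":0,"wy":0,"wz":-8.6},{"dx":-0.3,"dy":-4,"dz":0,"wx":0,"wy":0,"wz":0},{"dx":-0.3,"dy":-5,"dz":0,"wx":0,"wy":0,"wz":0},{"dx":-0.3,"dy":-5,"dz":0,"wx":0,"wy":0,"wz":0},{"dx":-0.3,"dy":-5,"dz":0,"wx":0,"wy":0,"wz":0},{"dx":-0.3,"dy":-5,"dz":0,"wx":0,"wy":0,"wz":0},{"dx":-0.3,"dy":-5,"dz":0,"wx":0,"wy":0,"wz":0},{"dx":-0.3,"dy":-5,"dz":0,"wx":0,"wy":0,"wz":0},{"dx":-0.3,"dy":-5,"dz":0,"wx":0,"wy":0,"wz":0},{"dx":-0.3,"dy":-4,"dz":0,"wx":0,"wy":0,"wz":0}]'
python3 -m inch '[{"dx":0,"dy":0,"dz":4,"wx":0,"wy":0,"wz":0},{"dx":0,"dy":0,"dz":4,"wx":0,"wy":0,"wz":0},{"dx":0,"dy":0,"dz":4,"wx":0,"wy":0,"wz":0},{"dx":0,"dy":0,"dz":3,"wx":0,"wy":0,"wz":0},{"dx":0,"dy":0,"dz":0,"wx":0,"wy":0,"wz":0},{"dx":0,"dy":0,"dz":0,"wx":0,"wy":0,"wz":0}]'
python3 -c "
from h import *
go(.468,-.142,.109,90)"
```

```text
t: 13.58
tcp_pos: [0.4666, -0.1442, 0.2946]
tool_rot: [0.001, 1.0, 0.001, -0.002]
force: [-0.1, 0.1, -0.6]
finger_gap: 0.415
gripper_force: 30.3
t: 14.32
tcp_pos: [0.4675, -0.1426, 0.1464]
tool_rot: [0.0, 1.0, 0.0, -0.0]
force: [0.2, -0.3, -0.3]
finger_gap: 0.412
gripper_force: 30.3
turn [ 0. -0. -0.] shift cm [-0.05  0.06  3.74] q6 -2.1 t 14.3
```

```bash
python3 -m inch '[{"dx":0,"dy":0,"dz":1.5,"wx":0,"wy":0,"wz":0},{"dx":0,"dy":0,"dz":1.2,"wx":0,"wy":0,"wz":0},{"dx":0,"dy":0,"dz":0.6,"wx":0,"wy":0,"wz":0},{"dx":0,"dy":0,"dz":0.5,"wx":0,"wy":0,"wz":0},{"dx":0,"dy":0,"dz":0,"wx":0,"wy":0,"wz":0},{"dx":0,"dy":0,"dz":0,"wx":0,"wy":0,"wz":0}]'
python3 -m inch '[{"dx":0,"dy":0,"dz":0,"wx":0,"wy":0,"wz":0},{"dx":0,"dy":0,"dz":0,"wx":0,"wy":0,"wz":0},{"dx":0,"dy":0,"dz":0,"wx":0,"wy":0,"wz":0},{"dx":0,"dy":0,"dz":0,"wx":0,"wy":0,"wz":0}]' 0.65
python3 -m inch '[{"dx":0,"dy":0,"dz":-2,"wx":0,"wy":0,"wz":0},{"dx":0,"dy":0,"dz":-4,"wx":0,"wy":0,"wz":0},{"dx":0,"dy":0,"dz":-4,"wx":0,"wy":0,"wz":0},{"dx":0,"dy":0,"dz":-4,"wx":0,"wy":0,"wz":0},{"dx":0,"dy":0,"dz":0,"wx":0,"wy":0,"wz":0}]'
python3 - <<'E'
from h import *
I=eyes.snapshot("scene"); cv2.imwrite("pics/s5.png",I[:,:,::-1])
J=eyes.snapshot("top"); cv2.imwrite("pics/t5.png",J[:,:,::-1])
for n,K in(("scene",I),("top",J)):
  for c in("blue","red"):
    for A,r,k in blobs(K,c): print(n,c,A,np.round(r[0],1),onz(n,r[0],.105 if A>1000 else (.071)).round(4))
s=sense();print(s["tcp_pos"],s["q"][0])
E
```

```text
t: 15.08
tcp_pos: [0.4676, -0.1427, 0.1085]
tool_rot: [0.0, 1.0, -0.0, 0.0]
force: [-0.3, -0.0, -1.7]
finger_gap: 0.413
gripper_force: 30.4
t: 15.58
tcp_pos: [0.4676, -0.1427, 0.1085]
tool_rot: [0.0, 1.0, -0.0, 0.0]
force: [0.0, 0.5, 0.1]
finger_gap: 0.647
gripper_force: 0.0
t: 16.2
tcp_pos: [0.4689, -0.1434, 0.2513]
tool_rot: [0.0, 1.0, -0.002, 0.003]
force: [-0.0, -0.8, -0.8]
finger_gap: 0.65
gripper_force: 0.0
scene blue 5126.0 [366.8 285.8] [0.5816 0.0829 0.105 ]
scene blue 158.5 [255.8 183.8] [ 0.512  -0.2952  0.071 ]
scene blue 150.5 [224. 175.] [ 0.5413 -0.3715  0.071 ]
scene blue 145.5 [293. 167.] [ 0.4149 -0.2696  0.071 ]
scene red 399.0 [421.2 236.8] [0.3897 0.0789 0.071 ]
scene red 113.5 [317.5 205. ] [ 0.467  -0.1448  0.071 ]
scene red 103.5 [267.   96.5] [ 0.2623 -0.512   0.071 ]
top blue 96.5 [385.5 307.5] [ 0.4183 -0.2699  0.071 ]
top blue 108.0 [395. 267.] [ 0.518  -0.2945  0.071 ]
top blue 112.5 [425.7 255.9] [ 0.5462 -0.371   0.071 ]
top blue 3344.0 [242.5 241.3] [0.5743 0.0792 0.105 ]
top red 100.0 [466.5 349. ] [ 0.3196 -0.4647  0.071 ]
top red 123.5 [244. 335.] [0.3497 0.0742 0.071 ]
[ 0.46722248 -0.14247071  0.24841106] -0.5252183989676048
```

View pics/s5.png

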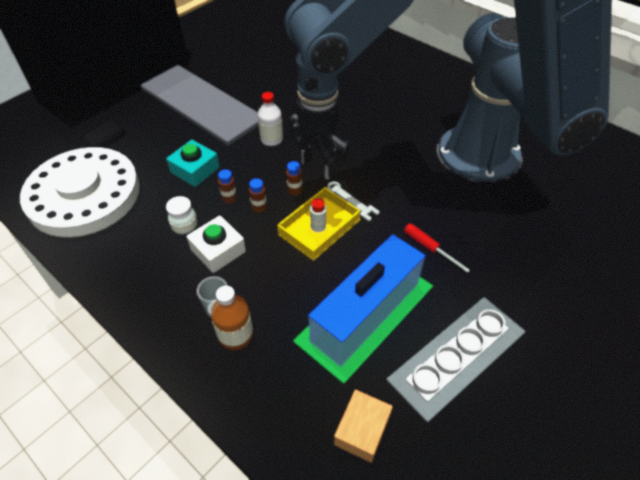

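The scene view shows the spent vial standing in the yellow tray at (318,212), the rack empty with four rings along (425,378) to (492,322), the cover upright on the mat, and the three samples at (293,178), (257,195) and (227,187). Next is the nearest sample.

```bash
python3 -c "
from h import *
go(.4165,-.2695,.20,-8.6)
a=np.radians(171.4);c=np.array([532.4,273.4])
"; python3 -m inch '[{"dx":0,"dy":0,"dz":0,"wx":0,"wy":0,"wz":10},{"dx":0,"dy":0,"dz":0,"wx":0,"wy":0,"wz":10},{"dx":0,"dy":0,"dz":0,"wx":0,"wy":0,"wz":10},{"dx":0,"dy":0,"dz":0,"wx":0,"wy":0,"wz":10},{"dx":0,"dy":0,"dz":0,"wx":0,"wy":0,"wz":10},{"dx":0,"dy":0,"dz":0,"wx":0,"wy":0,"wz":10},{"dx":0,"dy":0,"dz":0,"wx":0,"wy":0,"wz":10},{"dx":0,"dy":0,"dz":0,"wx":0,"wy":0,"wz":10},{"dx":0,"dy":0,"dz":0,"wx":0,"wy":0,"wz":10},{"dx":0,"dy":0,"dz":0,"wx":0,"wy":0,"wz":8.6}]' 0.75
python3 -c "
from h import *
go(.4165,-.2695,.20,-8.6)"
```

```text
turn [ -0.    0.  -81.4] shift cm [13.32  3.12  4.84] q6 -2.1 t 16.3
t: 17.55
tcp_pos: [0.4666, -0.1422, 0.2465]
tool_rot: [0.76, 0.65, -0.001, -0.002]
force: [0.3, -0.6, 1.0]
finger_gap: 0.755
gripper_force: 0.0
turn [-0.2 -0.1 -0.3] shift cm [-13.34  -3.05   4.65] q6 -0.37 t 17.6
```

```bash
python3 -m inch '[{"dx":-3.3,"dy":-0.75,"dz":0,"wx":0,"wy":0,"wz":0},{"dx":-3.3,"dy":-0.75,"dz":0,"wx":0,"wy":0,"wz":0},{"dx":-3.3,"dy":-0.75,"dz":0,"wx":0,"wy":0,"wz":0},{"dx":-3.4,"dy":-0.8,"dz":0,"wx":0,"wy":0,"wz":-0.3},{"dx":0,"dy":0,"dz":4,"wx":0,"wy":0,"wz":0},{"dx":0,"dy":0,"dz":0,"wx":0,"wy":0,"wz":0}]'
python3 - <<'E'
from h import *
I=eyes.snapshot("scene")
for A,r,k in blobs(I,"blue"): print(A,np.round(r[0],1),onz("scene",r[0],.071).round(4))
go(.4165,-.2695,.104,-8.6)
E
```

```text
t: 18.3
tcp_pos: [0.4152, -0.268, 0.2049]
tool_rot: [0.757, 0.653, -0.0, -0.005]
force: [-0.8, 0.7, 0.7]
finger_gap: 0.752
gripper_force: 0.0
5119.0 [366.8 285.8] [0.5623 0.0703 0.071 ]
155.5 [255.8 183.8] [ 0.512  -0.2952  0.071 ]
150.5 [224. 175.] [ 0.5413 -0.3715  0.071 ]
136.5 [293.5 167.5] [ 0.4153 -0.2675  0.071 ]
turn [-0.3 -0.2  0.2] shift cm [-0.1   0.05 10.24] q6 -0.65 t 18.4
```

```bash
python3 -m inch '[{"dx":0,"dy":0,"dz":3,"wx":0,"wy":0,"wz":0},{"dx":0,"dy":0,"dz":3,"wx":0,"wy":0,"wz":0},{"dx":0,"dy":0,"dz":2.5,"wx":0,"wy":0,"wz":0},{"dx":0,"dy":0,"dz":1.7,"wx":0,"wy":0,"wz":0},{"dx":0,"dy":0,"dz":0,"wx":0,"wy":0,"wz":0}]'
python3 -m inch '[{"dx":0,"dy":0,"dz":0,"wx":0,"wy":0,"wz":0},{"dx":0,"dy":0,"dz":0,"wx":0,"wy":0,"wz":0},{"dx":0,"dy":0,"dz":0,"wx":0,"wy":0,"wz":0},{"dx":0,"dy":0,"dz":0,"wx":0,"wy":0,"wz":0},{"dx":0,"dy":0,"dz":0,"wx":0,"wy":0,"wz":0},{"dx":0,"dy":0,"dz":0,"wx":0,"wy":0,"wz":0}]' 0 20
python3 -m inch '[{"dx":0,"dy":0,"dz":0,"wx":0,"wy":0,"wz":0},{"dx":0,"dy":0,"dz":0,"wx":0,"wy":0,"wz":0},{"dx":0,"dy":0,"dz":0,"wx":0,"wy":0,"wz":0}]' 0.65
python3 -m inch '[{"dx":0,"dy":0,"dz":0,"wx":0,"wy":0,"wz":-10},{"dx":0,"dy":0,"dz":0,"wx":0,"wy":0,"wz":-10},{"dx":0,"dy":0,"dz":0,"wx":0,"wy":0,"wz":-10},{"dx":0,"dy":0,"dz":0,"wx":0,"wy":0,"wz":-10},{"dx":0,"dy":0,"dz":0,"wx":0,"wy":0,"wz":-10},{"dx":0,"dy":0,"dz":0,"wx":0,"wy":0,"wz":-10},{"dx":0,"dy":0,"dz":0,"wx":0,"wy":0,"wz":-10},{"dx":0,"dy":0,"dz":0,"wx":0,"wy":0,"wz":-10},{"dx":0,"dy":0,"dz":0,"wx":0,"wy":0,"wz":-10},{"dx":0,"dy":0,"dz":0,"wx":0,"wy":0,"wz":0}]'
python3 -m inch '[{"dx":0,"dy":0,"dz":0,"wx":0,"wy":0,"wz":0},{"dx":0,"dy":0,"dz":0,"wx":0,"wy":0,"wz":0},{"dx":0,"dy":0,"dz":0,"wx":0,"wy":0,"wz":0},{"dx":0,"dy":0,"dz":0,"wx":0,"wy":0,"wz":0},{"dx":0,"dy":0,"dz":0,"wx":0,"wy":0,"wz":0},{"dx":0,"dy":0,"dz":0,"wx":0,"wy":0,"wz":0}]' 0 30
python3 -c "
from h import *
go(.4165,-.2695,.30,81.4)"
```

```text
t: 18.98
tcp_pos: [0.4175, -0.2689, 0.1061]
tool_rot: [0.756, 0.654, -0.0, -0.001]
force: [-1.3, -0.6, 0.5]
finger_gap: 0.747
gripper_force: 0.0
t: 19.73
tcp_pos: [0.4179, -0.2699, 0.1075]
tool_rot: [0.757, 0.654, 0.0, 0.001]
force: [0.5, 1.3, 5.2]
finger_gap: 0.408
gripper_force: 22.2
t: 20.1
tcp_pos: [0.4173, -0.2696, 0.1063]
tool_rot: [0.757, 0.654, -0.0, -0.0]
force: [-0.1, 0.6, -0.4]
finger_gap: 0.651
gripper_force: 0.0
t: 21.35
tcp_pos: [0.4173, -0.2696, 0.1063]
tool_rot: [0.074, 0.997, 0.0, -0.0]
force: [-0.3, -0.2, 0.2]
finger_gap: 0.649
gripper_force: 0.0
t: 22.1
tcp_pos: [0.4173, -0.2695, 0.1064]
tool_rot: [0.073, 0.997, 0.0, -0.0]
force: [-0.2, 0.1, 1.4]
finger_gap: 0.415
gripper_force: 30.0
turn [ 0.  -0.   0.2] shift cm [ 8.000e-02 -1.000e-02 -1.936e+01] q6 -2.22 t 22.1
```

```bash
python3 -m inch '[{"dx":0,"dy":0,"dz":-1.4,"wx":0,"wy":0,"wz":0},{"dx":0,"dy":0,"dz":-4,"wx":0,"wy":0,"wz":0},{"dx":0,"dy":0,"dz":-5,"wx":0,"wy":0,"wz":0},{"dx":0,"dy":0,"dz":-5,"wx":0,"wy":0,"wz":0},{"dx":0,"dy":0,"dz":-4,"wx":0,"wy":0,"wz":0},{"dx":0,"dy":0,"dz":0,"wx":0,"wy":0,"wz":0}]'
python3 -c "
from h import *
go(.4434,.2869,.30,81.4)"
```

```text
t: 22.85
tcp_pos: [0.4185, -0.2707, 0.3044]
tool_rot: [0.073, 0.997, -0.003, 0.003]
force: [-0.2, -0.1, -1.2]
finger_gap: 0.408
gripper_force: 30.3
turn [-0.3  0.4  0.3] shift cm [ 5.88 55.5   0.44] q6 -2.22 t 22.9
```

```bash
python3 -m inch '[{"dx":0.4,"dy":3.5,"dz":0,"wx":0,"wy":0,"wz":0.3},{"dx":0.5,"dy":4.8,"dz":0,"wx":0,"wy":0,"wz":0},{"dx":0.5,"dy":4.8,"dz":0,"wx":0,"wy":0,"wz":0},{"dx":0.5,"dy":4.8,"dz":0,"wx":0,"wy":0,"wz":0},{"dx":0.5,"dy":4.8,"dz":0,"wx":0,"wy":0,"wz":0},{"dx":0.5,"dy":4.8,"dz":0,"wx":0,"wy":0,"wz":0},{"dx":0.5,"dy":4.8,"dz":0,"wx":0,"wy":0,"wz":0},{"dx":0.5,"dy":4.8,"dz":0,"wx":0,"wy":0,"wz":0},{"dx":0.5,"dy":4.8,"dz":0,"wx":0,"wy":0,"wz":0},{"dx":0.5,"dy":4.8,"dz":0,"wx":0,"wy":0,"wz":0}]'
python3 -m inch '[{"dx":0.5,"dy":4.8,"dz":0,"wx":0,"wy":0,"wz":0},{"dx":0.5,"dy":4.0,"dz":0,"wx":0,"wy":0,"wz":0},{"dx":0,"dy":0,"dz":4,"wx":0,"wy":0,"wz":0},{"dx":0,"dy":0,"dz":4,"wx":0,"wy":0,"wz":0},{"dx":0,"dy":0,"dz":4,"wx":0,"wy":0,"wz":0},{"dx":0,"dy":0,"dz":0,"wx":0,"wy":0,"wz":0},{"dx":0,"dy":0,"dz":0,"wx":0,"wy":0,"wz":0}]'
python3 - <<'E'
from h import *
I=eyes.snapshot("scene"); cv2.imwrite("pics/s6.png",I[:,:,::-1])
for A,r,k in blobs(I,"blue",60): print(A,np.round(r[0],1),onz("scene",r[0],.071).round(4))
go(.4434,.2869,.1204,81.4)
cv2.imwrite("pics/c6.png",cv2.resize(I[270:430,380:550],None,fx=3.5,fy=3.5,interpolation=cv2.INTER_CUBIC)[:,:,::-1])
s=sense(); p=s["tcp_pos"]; print("expected vial bottom px",proj("scene",[p[0],p[1],p[2]-.1064]).round(1))
E
```

```text
t: 24.1
tcp_pos: [0.4381, 0.2009, 0.2994]
tool_rot: [0.075, 0.997, -0.0, -0.001]
force: [0.9, -0.2, -0.3]
finger_gap: 0.409
gripper_force: 30.3
t: 24.98
tcp_pos: [0.4426, 0.288, 0.1809]
tool_rot: [0.075, 0.997, 0.0, 0.0]
force: [0.3, 0.2, 0.0]
finger_gap: 0.415
gripper_force: 30.3
231.0 [507.5 288. ] [0.3844 0.2778 0.071 ]
5128.5 [366.8 285.8] [0.5623 0.0703 0.071 ]
155.0 [255.8 183.8] [ 0.512  -0.2952  0.071 ]
152.5 [223.9 175. ] [ 0.5414 -0.3717  0.071 ]
turn [ 0.1  0.1 -0.1] shift cm [-0.05 -0.12  6.12] q6 -1.05 t 25.0
expected vial bottom px [497.5 309.4]
```

View pics/c6.png

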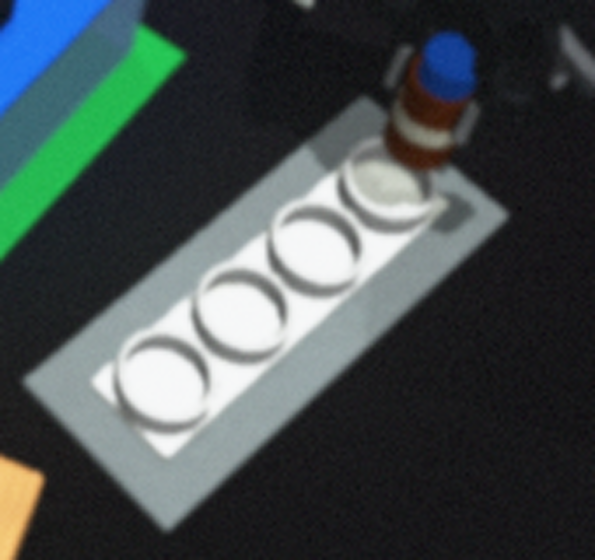

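```bash
python3 - <<'E'
from h import *
for P in((.4434,.2869),(.5027,.2779),(.5621,.2689),(.6214,.2599)): print(proj("scene",[*P,.034]).round(1),proj("scene",[*P,.024]).round(1))
for u in((491,322.4),(426.4,379.1)): print(onz("scene",u,.034).round(4),onz("scene",u,.029).round(4))
E
```

```text
[491.3 320.2] [490.  322.8]
[471.  337.9] [469.8 340.4]
[449.7 356.5] [448.7 359. ]
[427.3 376. ] [426.5 378.4]
[0.448 0.289 0.034] [0.4446 0.2884 0.029 ]
[0.6273 0.262  0.034 ] [0.625  0.2613 0.029 ]
```

The held sample is upright above ring 4, with its bottom at about crop (425,160), and the ring pose agrees with my rack estimate to within 2 mm. Lowering it slowly.

```bash
python3 -m inch '[{"dx":-0.1,"dy":-0.1,"dz":0,"wx":0,"wy":0,"wz":0},{"dx":0,"dy":0,"dz":2,"wx":0,"wy":0,"wz":0},{"dx":0,"dy":0,"dz":1,"wx":0,"wy":0,"wz":0},{"dx":0,"dy":0,"dz":1,"wx":0,"wy":0,"wz":0},{"dx":0,"dy":0,"dz":0.8,"wx":0,"wy":0,"wz":0},{"dx":0,"dy":0,"dz":0,"wx":0,"wy":0,"wz":0}]'
python3 -m inch '[{"dx":0,"dy":0,"dz":0.5,"wx":0,"wy":0,"wz":0},{"dx":0,"dy":0,"dz":0.4,"wx":0,"wy":0,"wz":0},{"dx":0,"dy":0,"dz":0.3,"wx":0,"wy":0,"wz":0},{"dx":0,"dy":0,"dz":0.1,"wx":0,"wy":0,"wz":0},{"dx":0,"dy":0,"dz":0,"wx":0,"wy":0,"wz":0},{"dx":0,"dy":0,"dz":0,"wx":0,"wy":0,"wz":0}]'
```

```text
t: 25.78
tcp_pos: [0.4429, 0.2867, 0.1319]
tool_rot: [0.075, 0.997, -0.0, -0.001]
force: [-0.5, -1.2, -0.4]
finger_gap: 0.412
gripper_force: 30.3
t: 26.52
tcp_pos: [0.4433, 0.2869, 0.1203]
tool_rot: [0.075, 0.997, 0.0, 0.0]
force: [-1.2, -0.2, 6.4]
finger_gap: 0.411
gripper_force: 30.6
```

```bash
python3 -m inch '[{"dx":0,"dy":0,"dz":0,"wx":0,"wy":0,"wz":0},{"dx":0,"dy":0,"dz":0,"wx":0,"wy":0,"wz":0},{"dx":0,"dy":0,"dz":0,"wx":0,"wy":0,"wz":0},{"dx":0,"dy":0,"dz":-2,"wx":0,"wy":0,"wz":0},{"dx":0,"dy":0,"dz":-4,"wx":0,"wy":0,"wz":0},{"dx":0,"dy":0,"dz":-4,"wx":0,"wy":0,"wz":0},{"dx":0,"dy":0,"dz":-4,"wx":0,"wy":0,"wz":0},{"dx":0,"dy":0,"dz":-4,"wx":0,"wy":0,"wz":0},{"dx":0,"dy":0,"dz":0,"wx":0,"wy":0,"wz":0}]' 0.7
python3 -m inch '[{"dx":0,"dy":0,"dz":0,"wx":0,"wy":0,"wz":10},{"dx":0,"dy":0,"dz":0,"wx":0,"wy":0,"wz":10},{"dx":0,"dy":0,"dz":0,"wx":0,"wy":0,"wz":10},{"dx":0,"dy":0,"dz":0,"wx":0,"wy":0,"wz":10},{"dx":0,"dy":0,"dz":0,"wx":0,"wy":0,"wz":10},{"dx":0,"dy":0,"dz":0,"wx":0,"wy":0,"wz":10},{"dx":0,"dy":0,"dz":0,"wx":0,"wy":0,"wz":10},{"dx":0,"dy":0,"dz":0,"wx":0,"wy":0,"wz":10},{"dx":0,"dy":0,"dz":0,"wx":0,"wy":0,"wz":10},{"dx":0,"dy":0,"dz":0,"wx":0,"wy":0,"wz":0}]'
python3 - <<'E'
from h import *
I=eyes.snapshot("scene"); cv2.imwrite("pics/s7.png",I[:,:,::-1])
for A,r,k in blobs(I,"blue",60): print(A,np.round(r[0],1),onz("scene",r[0],.071).round(4),onz("scene",r[0],.085).round(4))
go(.5145,-.294,.25,-8.6)
E
```

```text
t: 27.65
tcp_pos: [0.4446, 0.2875, 0.3026]
tool_rot: [0.075, 0.997, 0.002, 0.003]
force: [-0.5, -0.9, -0.4]
finger_gap: 0.7
gripper_force: 0.0
t: 28.9
tcp_pos: [0.4426, 0.2866, 0.2981]
tool_rot: [0.758, 0.653, -0.001, -0.0]
force: [-0.3, -0.4, -0.1]
finger_gap: 0.702
gripper_force: 0.0
246.5 [499.6 305.6] [0.4299 0.2865 0.071 ] [0.44   0.2882 0.085 ]
5125.0 [366.8 285.8] [0.5623 0.0703 0.071 ] [0.5702 0.0755 0.085 ]
159.5 [255.8 183.8] [ 0.512  -0.2952  0.071 ] [ 0.5208 -0.2841  0.085 ]
151.5 [224. 175.] [ 0.5413 -0.3715  0.071 ] [ 0.5496 -0.3591  0.085 ]
turn [-0.1  0.1  0.1] shift cm [-56.34  15.78   4.83] q6 0.51 t 28.9
```

```bash
python3 -m inch '[{"dx":-4,"dy":1.12,"dz":0,"wx":0,"wy":0,"wz":0},{"dx":-5,"dy":1.4,"dz":0,"wx":0,"wy":0,"wz":0},{"dx":-5,"dy":1.4,"dz":0,"wx":0,"wy":0,"wz":0},{"dx":-5,"dy":1.4,"dz":0,"wx":0,"wy":0,"wz":0},{"dx":-5,"dy":1.4,"dz":0,"wx":0,"wy":0,"wz":0},{"dx":-5,"dy":1.4,"dz":0,"wx":0,"wy":0,"wz":0},{"dx":-5,"dy":1.4,"dz":0,"wx":0,"wy":0,"wz":0},{"dx":-5,"dy":1.4,"dz":0,"wx":0,"wy":0,"wz":0},{"dx":-5,"dy":1.4,"dz":0,"wx":0,"wy":0,"wz":0},{"dx":-5,"dy":1.4,"dz":0,"wx":0,"wy":0,"wz":0}]' 0.7
python3 -m inch '[{"dx":-4,"dy":1.2,"dz":0,"wx":0,"wy":0,"wz":0},{"dx":-3.3,"dy":0.86,"dz":4,"wx":0,"wy":0,"wz":0},{"dx":0,"dy":0,"dz":5,"wx":0,"wy":0,"wz":0},{"dx":0,"dy":0,"dz":0,"wx":0,"wy":0,"wz":0}]'
python3 - <<'E'
from h import *
I=eyes.snapshot("scene"); cv2.imwrite("pics/s8.png",I[:,:,::-1])
for A,r,k in blobs(I,"blue",60): print(A,np.round(r[0],1),onz("scene",r[0],.071).round(4))
go(.5145,-.294,.106,-8.6)
E
```

```text
t: 30.2
tcp_pos: [0.5049, -0.2199, 0.2989]
tool_rot: [0.758, 0.653, 0.0, -0.0]
force: [2.1, 0.2, -1.1]
finger_gap: 0.697
gripper_force: 0.0
t: 30.7
tcp_pos: [0.512, -0.292, 0.2052]
tool_rot: [0.758, 0.652, -0.001, -0.006]
force: [-0.4, 0.5, 0.7]
finger_gap: 0.699
gripper_force: 0.0
252.0 [501. 306.] [0.4291 0.2889 0.071 ]
5120.0 [366.8 285.8] [0.5623 0.0703 0.071 ]
149.0 [256. 185.] [ 0.5144 -0.2919  0.071 ]
151.5 [224. 175.] [ 0.5413 -0.3715  0.071 ]
turn [-0.3 -0.2  0. ] shift cm [-0.11  0.11 10.18] q6 -0.56 t 30.8
```

```bash
python3 -m inch '[{"dx":-0.1,"dy":0.1,"dz":3,"wx":0,"wy":0,"wz":0},{"dx":0,"dy":0,"dz":3,"wx":0,"wy":0,"wz":0},{"dx":0,"dy":0,"dz":2.5,"wx":0,"wy":0,"wz":0},{"dx":0,"dy":0,"dz":1.6,"wx":0,"wy":0,"wz":0},{"dx":0,"dy":0,"dz":0,"wx":0,"wy":0,"wz":0}]'
python3 -m inch '[{"dx":0,"dy":0,"dz":0,"wx":0,"wy":0,"wz":0},{"dx":0,"dy":0,"dz":0,"wx":0,"wy":0,"wz":0},{"dx":0,"dy":0,"dz":0,"wx":0,"wy":0,"wz":0},{"dx":0,"dy":0,"dz":0,"wx":0,"wy":0,"wz":0},{"dx":0,"dy":0,"dz":0,"wx":0,"wy":0,"wz":0},{"dx":0,"dy":0,"dz":0,"wx":0,"wy":0,"wz":0}]' 0 20
python3 -m inch '[{"dx":0,"dy":0,"dz":0,"wx":0,"wy":0,"wz":0},{"dx":0,"dy":0,"dz":0,"wx":0,"wy":0,"wz":0},{"dx":0,"dy":0,"dz":0,"wx":0,"wy":0,"wz":0}]' 0.65
python3 -m inch '[{"dx":0,"dy":0,"dz":0,"wx":0,"wy":0,"wz":-10},{"dx":0,"dy":0,"dz":0,"wx":0,"wy":0,"wz":-10},{"dx":0,"dy":0,"dz":0,"wx":0,"wy":0,"wz":-10},{"dx":0,"dy":0,"dz":0,"wx":0,"wy":0,"wz":-10},{"dx":0,"dy":0,"dz":0,"wx":0,"wy":0,"wz":-10},{"dx":0,"dy":0,"dz":0,"wx":0,"wy":0,"wz":-10},{"dx":0,"dy":0,"dz":0,"wx":0,"wy":0,"wz":-10},{"dx":0,"dy":0,"dz":0,"wx":0,"wy":0,"wz":-10},{"dx":0,"dy":0,"dz":0,"wx":0,"wy":0,"wz":-10},{"dx":0,"dy":0,"dz":0,"wx":0,"wy":0,"wz":0}]'
python3 -m inch '[{"dx":0,"dy":0,"dz":0,"wx":0,"wy":0,"wz":0},{"dx":0,"dy":0,"dz":0,"wx":0,"wy":0,"wz":0},{"dx":0,"dy":0,"dz":0,"wx":0,"wy":0,"wz":0},{"dx":0,"dy":0,"dz":0,"wx":0,"wy":0,"wz":0},{"dx":0,"dy":0,"dz":0,"wx":0,"wy":0,"wz":0},{"dx":0,"dy":0,"dz":0,"wx":0,"wy":0,"wz":0}]' 0 30
python3 -m inch '[{"dx":0,"dy":0,"dz":-1.4,"wx":0,"wy":0,"wz":0},{"dx":0,"dy":0,"dz":-4,"wx":0,"wy":0,"wz":0},{"dx":0,"dy":0,"dz":-5,"wx":0,"wy":0,"wz":0},{"dx":0,"dy":0,"dz":-5,"wx":0,"wy":0,"wz":0},{"dx":0,"dy":0,"dz":-4,"wx":0,"wy":0,"wz":0},{"dx":0,"dy":0,"dz":0,"wx":0,"wy":0,"wz":0}]'
python3 -c "
from h import *
go(.5027,.2779,.30,81.4)"
```

```text
t: 31.38
tcp_pos: [0.5157, -0.2945, 0.1088]
tool_rot: [0.758, 0.652, 0.0, 0.0]
force: [-0.5, -0.9, 0.2]
finger_gap: 0.698
gripper_force: 0.0
t: 32.12
tcp_pos: [0.516, -0.2952, 0.1099]
tool_rot: [0.758, 0.652, 0.0, 0.001]
force: [-0.5, 0.3, 6.7]
finger_gap: 0.415
gripper_force: 21.0
t: 32.5
tcp_pos: [0.5152, -0.2945, 0.1082]
tool_rot: [0.758, 0.652, -0.0, -0.0]
force: [0.0, -0.2, 0.8]
finger_gap: 0.652
gripper_force: 0.0
t: 33.75
tcp_pos: [0.5153, -0.2946, 0.1082]
tool_rot: [0.076, 0.997, 0.0, -0.0]
force: [0.4, 0.0, -0.3]
finger_gap: 0.653
gripper_force: 0.0
t: 34.5
tcp_pos: [0.5153, -0.2945, 0.1084]
tool_rot: [0.075, 0.997, 0.0, -0.0]
force: [0.5, 1.1, 0.6]
finger_gap: 0.411
gripper_force: 29.8
t: 35.25
tcp_pos: [0.5167, -0.2959, 0.3073]
tool_rot: [0.075, 0.997, -0.003, 0.004]
force: [-0.3, 0.3, -0.8]
finger_gap: 0.412
gripper_force: 30.0
turn [-0.3  0.5 -0. ] shift cm [ 9.97 56.53  0.73] q6 -2.13 t 35.2
```

```bash
python3 -m inch '[{"dx":0.7,"dy":3.7,"dz":0,"wx":0,"wy":0,"wz":0},{"dx":0.85,"dy":4.8,"dz":0,"wx":0,"wy":0,"wz":0},{"dx":0.85,"dy":4.8,"dz":0,"wx":0,"wy":0,"wz":0},{"dx":0.85,"dy":4.8,"dz":0,"wx":0,"wy":0,"wz":0},{"dx":0.85,"dy":4.8,"dz":0,"wx":0,"wy":0,"wz":0},{"dx":0.85,"dy":4.8,"dz":0,"wx":0,"wy":0,"wz":0},{"dx":0.85,"dy":4.8,"dz":0,"wx":0,"wy":0,"wz":0},{"dx":0.85,"dy":4.8,"dz":0,"wx":0,"wy":0,"wz":0},{"dx":0.85,"dy":4.8,"dz":0,"wx":0,"wy":0,"wz":0},{"dx":0.85,"dy":4.8,"dz":0,"wx":0,"wy":0,"wz":0}]'
python3 -m inch '[{"dx":0.85,"dy":4.8,"dz":0,"wx":0,"wy":0,"wz":0},{"dx":0.77,"dy":4.83,"dz":0,"wx":0,"wy":0,"wz":0},{"dx":0,"dy":0,"dz":4,"wx":0,"wy":0,"wz":0},{"dx":0,"dy":0,"dz":4,"wx":0,"wy":0,"wz":0},{"dx":0,"dy":0,"dz":4,"wx":0,"wy":0,"wz":0},{"dx":0,"dy":0,"dz":0,"wx":0,"wy":0,"wz":0},{"dx":0,"dy":0,"dz":0,"wx":0,"wy":0,"wz":0}]'
python3 - <<'E'
from h import *
I=eyes.snapshot("scene"); cv2.imwrite("pics/s9.png",I[:,:,::-1])
for A,r,k in blobs(I,"blue",60): print(A,np.round(r[0],1),onz("scene",r[0],.071).round(4))
go(.5027,.2779,.1224,81.4)
E
```

```text
t: 36.5
tcp_pos: [0.5024, 0.1829, 0.3014]
tool_rot: [0.075, 0.997, -0.0, -0.001]
force: [0.0, 0.8, -0.6]
finger_gap: 0.414
gripper_force: 30.0
t: 37.38
tcp_pos: [0.5022, 0.2793, 0.183]
tool_rot: [0.075, 0.997, 0.0, 0.0]
force: [-0.2, 0.2, -0.2]
finger_gap: 0.414
gripper_force: 30.1
237.5 [485.5 306.5] [0.4496 0.2676 0.071 ]
5126.5 [366.8 285.8] [0.5623 0.0703 0.071 ]
152.5 [224. 175.] [ 0.5413 -0.3715  0.071 ]
turn [ 0.1  0.1 -0.1] shift cm [-0.02 -0.15  6.14] q6 -1.11 t 37.4
```

```bash
python3 -m inch '[{"dx":-0.05,"dy":-0.15,"dz":0,"wx":0,"wy":0,"wz":0},{"dx":0,"dy":0,"dz":2,"wx":0,"wy":0,"wz":0},{"dx":0,"dy":0,"dz":1,"wx":0,"wy":0,"wz":0},{"dx":0,"dy":0,"dz":1,"wx":0,"wy":0,"wz":0},{"dx":0,"dy":0,"dz":0.8,"wx":0,"wy":0,"wz":0},{"dx":0,"dy":0,"dz":0,"wx":0,"wy":0,"wz":0}]'
python3 -m inch '[{"dx":0,"dy":0,"dz":0.5,"wx":0,"wy":0,"wz":0},{"dx":0,"dy":0,"dz":0.4,"wx":0,"wy":0,"wz":0},{"dx":0,"dy":0,"dz":0.3,"wx":0,"wy":0,"wz":0},{"dx":0,"dy":0,"dz":0.1,"wx":0,"wy":0,"wz":0},{"dx":0,"dy":0,"dz":0,"wx":0,"wy":0,"wz":0},{"dx":0,"dy":0,"dz":0,"wx":0,"wy":0,"wz":0}]'
```

```text
t: 38.17
tcp_pos: [0.5018, 0.2776, 0.1338]
tool_rot: [0.075, 0.997, -0.0, -0.001]
force: [-0.4, -0.3, -0.8]
finger_gap: 0.412
gripper_force: 30.1
t: 38.92
tcp_pos: [0.5024, 0.2777, 0.1223]
tool_rot: [0.075, 0.997, 0.0, 0.001]
force: [-1.1, 0.6, 5.4]
finger_gap: 0.413
gripper_force: 29.7
```

```bash
python3 -m inch '[{"dx":0,"dy":0,"dz":0,"wx":0,"wy":0,"wz":0},{"dx":0,"dy":0,"dz":0,"wx":0,"wy":0,"wz":0},{"dx":0,"dy":0,"dz":0,"wx":0,"wy":0,"wz":0},{"dx":0,"dy":0,"dz":-2,"wx":0,"wy":0,"wz":0},{"dx":0,"dy":0,"dz":-4,"wx":0,"wy":0,"wz":0},{"dx":0,"dy":0,"dz":-4,"wx":0,"wy":0,"wz":0},{"dx":0,"dy":0,"dz":-4,"wx":0,"wy":0,"wz":0},{"dx":0,"dy":0,"dz":-4,"wx":0,"wy":0,"wz":0},{"dx":0,"dy":0,"dz":0,"wx":0,"wy":0,"wz":0}]' 0.7
python3 -m inch '[{"dx":0,"dy":0,"dz":0,"wx":0,"wy":0,"wz":10},{"dx":0,"dy":0,"dz":0,"wx":0,"wy":0,"wz":10},{"dx":0,"dy":0,"dz":0,"wx":0,"wy":0,"wz":10},{"dx":0,"dy":0,"dz":0,"wx":0,"wy":0,"wz":10},{"dx":0,"dy":0,"dz":0,"wx":0,"wy":0,"wz":10},{"dx":0,"dy":0,"dz":0,"wx":0,"wy":0,"wz":10},{"dx":0,"dy":0,"dz":0,"wx":0,"wy":0,"wz":10},{"dx":0,"dy":0,"dz":0,"wx":0,"wy":0,"wz":10},{"dx":0,"dy":0,"dz":0,"wx":0,"wy":0,"wz":10},{"dx":0,"dy":0,"dz":0,"wx":0,"wy":0,"wz":0}]'
python3 - <<'E'
from h import *
I=eyes.snapshot("scene"); cv2.imwrite("pics/s10.png",I[:,:,::-1])
for A,r,k in blobs(I,"blue",60): print(A,np.round(r[0],1),onz("scene",r[0],.071).round(4),onz("scene",r[0],.085).round(4))
go(.5435,-.370,.25,-8.6)
E
```

```text
t: 40.05
tcp_pos: [0.5036, 0.2783, 0.3049]
tool_rot: [0.075, 0.997, 0.002, 0.004]
force: [-1.0, 0.2, 0.3]
finger_gap: 0.699
gripper_force: 0.0
t: 41.3
tcp_pos: [0.5015, 0.2775, 0.3]
tool_rot: [0.758, 0.653, -0.001, -0.001]
force: [-0.2, -0.2, -0.1]
finger_gap: 0.703
gripper_force: 0.0
232.0 [479.3 324.9] [0.4919 0.2796 0.071 ] [0.501  0.2813 0.085 ]
239.5 [500.5 306. ] [0.4297 0.2882 0.071 ] [0.4398 0.2898 0.085 ]
5125.0 [366.8 285.8] [0.5623 0.0703 0.071 ] [0.5702 0.0755 0.085 ]
152.5 [224. 175.] [ 0.5413 -0.3715  0.071 ] [ 0.5496 -0.3591  0.085 ]
turn [-0.1  0.1  0.1] shift cm [-63.4   13.83   5.02] q6 0.46 t 41.4
```

```bash
python3 -m inch '[{"dx":-4,"dy":0.9,"dz":0,"wx":0,"wy":0,"wz":0},{"dx":-5,"dy":1.1,"dz":0,"wx":0,"wy":0,"wz":0},{"dx":-5,"dy":1.1,"dz":0,"wx":0,"wy":0,"wz":0},{"dx":-5,"dy":1.1,"dz":0,"wx":0,"wy":0,"wz":0},{"dx":-5,"dy":1.1,"dz":0,"wx":0,"wy":0,"wz":0},{"dx":-5,"dy":1.1,"dz":0,"wx":0,"wy":0,"wz":0},{"dx":-5,"dy":1.1,"dz":0,"wx":0,"wy":0,"wz":0},{"dx":-5,"dy":1.1,"dz":0,"wx":0,"wy":0,"wz":0},{"dx":-5,"dy":1.1,"dz":0,"wx":0,"wy":0,"wz":0},{"dx":-5,"dy":1.1,"dz":0,"wx":0,"wy":0,"wz":0}]' 0.7
python3 -m inch '[{"dx":-5,"dy":1.1,"dz":0,"wx":0,"wy":0,"wz":0},{"dx":-5,"dy":1.1,"dz":0,"wx":0,"wy":0,"wz":0},{"dx":-4.4,"dy":0.9,"dz":4,"wx":0,"wy":0,"wz":0},{"dx":0,"dy":0,"dz":5,"wx":0,"wy":0,"wz":0},{"dx":0,"dy":0,"dz":0,"wx":0,"wy":0,"wz":0},{"dx":0,"dy":0,"dz":0,"wx":0,"wy":0,"wz":0}]'
python3 - <<'E'
from h import *
I=eyes.snapshot("scene"); cv2.imwrite("pics/s11.png",I[:,:,::-1])
for A,r,k in blobs(I,"blue",60): print(A,np.round(r[0],1),onz("scene",r[0],.071).round(4))
go(.5435,-.370,.106,-8.6)
E
```

```text
t: 42.6
tcp_pos: [0.5349, -0.2246, 0.3009]
tool_rot: [0.758, 0.653, -0.0, -0.0]
force: [1.5, -0.1, -0.3]
finger_gap: 0.698
gripper_force: 0.0
t: 43.35
tcp_pos: [0.5447, -0.3699, 0.2124]
tool_rot: [0.758, 0.652, 0.0, 0.001]
force: [-0.2, -0.4, -0.1]
finger_gap: 0.702
gripper_force: 0.0
227.5 [479.5 325.5] [0.4927 0.2805 0.071 ]
249.0 [501. 306.] [0.4291 0.2889 0.071 ]
5120.5 [366.8 285.8] [0.5623 0.0703 0.071 ]
141.5 [224.  175.5] [ 0.5424 -0.3702  0.071 ]
turn [0.2 0.1 0. ] shift cm [-1.000e-02 -1.700e-01  1.075e+01] q6 -0.62 t 43.4
```

```bash
python3 -m inch '[{"dx":0,"dy":0,"dz":3,"wx":0,"wy":0,"wz":0},{"dx":0,"dy":0,"dz":3,"wx":0,"wy":0,"wz":0},{"dx":0,"dy":0,"dz":2.7,"wx":0,"wy":0,"wz":0},{"dx":0,"dy":0,"dz":1.8,"wx":0,"wy":0,"wz":0},{"dx":0,"dy":0,"dz":0,"wx":0,"wy":0,"wz":0}]'
python3 -m inch '[{"dx":0,"dy":0,"dz":0,"wx":0,"wy":0,"wz":0},{"dx":0,"dy":0,"dz":0,"wx":0,"wy":0,"wz":0},{"dx":0,"dy":0,"dz":0,"wx":0,"wy":0,"wz":0},{"dx":0,"dy":0,"dz":0,"wx":0,"wy":0,"wz":0},{"dx":0,"dy":0,"dz":0,"wx":0,"wy":0,"wz":0},{"dx":0,"dy":0,"dz":0,"wx":0,"wy":0,"wz":0}]' 0 20
python3 -m inch '[{"dx":0,"dy":0,"dz":0,"wx":0,"wy":0,"wz":0},{"dx":0,"dy":0,"dz":0,"wx":0,"wy":0,"wz":0},{"dx":0,"dy":0,"dz":0,"wx":0,"wy":0,"wz":0}]' 0.65
python3 -m inch '[{"dx":0,"dy":0,"dz":0,"wx":0,"wy":0,"wz":-10},{"dx":0,"dy":0,"dz":0,"wx":0,"wy":0,"wz":-10},{"dx":0,"dy":0,"dz":0,"wx":0,"wy":0,"wz":-10},{"dx":0,"dy":0,"dz":0,"wx":0,"wy":0,"wz":-10},{"dx":0,"dy":0,"dz":0,"wx":0,"wy":0,"wz":-10},{"dx":0,"dy":0,"dz":0,"wx":0,"wy":0,"wz":-10},{"dx":0,"dy":0,"dz":0,"wx":0,"wy":0,"wz":-10},{"dx":0,"dy":0,"dz":0,"wx":0,"wy":0,"wz":-10},{"dx":0,"dy":0,"dz":0,"wx":0,"wy":0,"wz":-10},{"dx":0,"dy":0,"dz":0,"wx":0,"wy":0,"wz":0}]'
python3 -m inch '[{"dx":0,"dy":0,"dz":0,"wx":0,"wy":0,"wz":0},{"dx":0,"dy":0,"dz":0,"wx":0,"wy":0,"wz":0},{"dx":0,"dy":0,"dz":0,"wx":0,"wy":0,"wz":0},{"dx":0,"dy":0,"dz":0,"wx":0,"wy":0,"wz":0},{"dx":0,"dy":0,"dz":0,"wx":0,"wy":0,"wz":0},{"dx":0,"dy":0,"dz":0,"wx":0,"wy":0,"wz":0}]' 0 30
python3 -m inch '[{"dx":0,"dy":0,"dz":-1.4,"wx":0,"wy":0,"wz":0},{"dx":0,"dy":0,"dz":-4,"wx":0,"wy":0,"wz":0},{"dx":0,"dy":0,"dz":-5,"wx":0,"wy":0,"wz":0},{"dx":0,"dy":0,"dz":-5,"wx":0,"wy":0,"wz":0},{"dx":0,"dy":0,"dz":-4,"wx":0,"wy":0,"wz":0},{"dx":0,"dy":0,"dz":0,"wx":0,"wy":0,"wz":0}]'
python3 -c "
from h import *
go(.5621,.2689,.30,81.4)"
```

```text
t: 44.02
tcp_pos: [0.5444, -0.3697, 0.1066]
tool_rot: [0.758, 0.652, -0.0, -0.0]
force: [0.7, 0.1, 0.2]
finger_gap: 0.7
gripper_force: 0.0
t: 44.78
tcp_pos: [0.5448, -0.3706, 0.108]
tool_rot: [0.758, 0.652, 0.0, 0.001]
force: [-0.0, 0.4, 6.3]
finger_gap: 0.413
gripper_force: 21.4
t: 45.15
tcp_pos: [0.544, -0.3699, 0.1061]
tool_rot: [0.758, 0.652, -0.0, -0.0]
force: [-0.4, 0.2, 0.1]
finger_gap: 0.648
gripper_force: 0.0
t: 46.4
tcp_pos: [0.5441, -0.3699, 0.1062]
tool_rot: [0.076, 0.997, 0.0, -0.0]
force: [-0.9, -0.4, 0.1]
finger_gap: 0.648
gripper_force: 0.0
t: 47.15
tcp_pos: [0.5441, -0.3699, 0.1064]
tool_rot: [0.075, 0.997, 0.0, -0.0]
force: [1.3, 1.1, 0.6]
finger_gap: 0.411
gripper_force: 30.3
t: 47.9
tcp_pos: [0.5456, -0.3714, 0.3058]
tool_rot: [0.075, 0.997, -0.004, 0.004]
force: [-0.4, -0.3, -0.2]
finger_gap: 0.413
gripper_force: 30.2
turn [-0.4  0.5 -0. ] shift cm [ 7.94 63.56  0.58] q6 -2.19 t 47.9
```

```bash
python3 -m inch '[{"dx":0.4,"dy":3.5,"dz":0,"wx":0,"wy":0,"wz":0},{"dx":0.58,"dy":4.7,"dz":0,"wx":0,"wy":0,"wz":0},{"dx":0.58,"dy":4.7,"dz":0,"wx":0,"wy":0,"wz":0},{"dx":0.58,"dy":4.7,"dz":0,"wx":0,"wy":0,"wz":0},{"dx":0.58,"dy":4.7,"dz":0,"wx":0,"wy":0,"wz":0},{"dx":0.58,"dy":4.7,"dz":0,"wx":0,"wy":0,"wz":0},{"dx":0.58,"dy":4.7,"dz":0,"wx":0,"wy":0,"wz":0},{"dx":0.58,"dy":4.7,"dz":0,"wx":0,"wy":0,"wz":0},{"dx":0.58,"dy":4.7,"dz":0,"wx":0,"wy":0,"wz":0},{"dx":0.58,"dy":4.7,"dz":0,"wx":0,"wy":0,"wz":0}]'
python3 -m inch '[{"dx":0.58,"dy":4.7,"dz":0,"wx":0,"wy":0,"wz":0},{"dx":0.58,"dy":4.7,"dz":0,"wx":0,"wy":0,"wz":0},{"dx":0.58,"dy":4.7,"dz":0,"wx":0,"wy":0,"wz":0},{"dx":0.5,"dy":3.5,"dz":0,"wx":0,"wy":0,"wz":0},{"dx":0,"dy":0,"dz":4,"wx":0,"wy":0,"wz":0},{"dx":0,"dy":0,"dz":4,"wx":0,"wy":0,"wz":0},{"dx":0,"dy":0,"dz":4,"wx":0,"wy":0,"wz":0},{"dx":0,"dy":0,"dz":0,"wx":0,"wy":0,"wz":0},{"dx":0,"dy":0,"dz":0,"wx":0,"wy":0,"wz":0}]'
python3 -c "
from h import *
go(.5621,.2689,.1204,81.4)"
```

```text
t: 49.15
tcp_pos: [0.5566, 0.0927, 0.2992]
tool_rot: [0.075, 0.997, -0.0, -0.001]
force: [0.5, 0.1, -1.3]
finger_gap: 0.415
gripper_force: 30.3
t: 50.28
tcp_pos: [0.5622, 0.2686, 0.181]
tool_rot: [0.075, 0.997, 0.0, 0.0]
force: [0.3, -0.6, 0.1]
finger_gap: 0.412
gripper_force: 30.2
turn [ 0.   0.  -0.1] shift cm [0.02 0.02 6.06] q6 -1.15 t 50.3
```

```bash
python3 -m inch '[{"dx":0,"dy":0,"dz":2,"wx":0,"wy":0,"wz":0},{"dx":0,"dy":0,"dz":1,"wx":0,"wy":0,"wz":0},{"dx":0,"dy":0,"dz":1,"wx":0,"wy":0,"wz":0},{"dx":0,"dy":0,"dz":0.8,"wx":0,"wy":0,"wz":0},{"dx":0,"dy":0,"dz":0,"wx":0,"wy":0,"wz":0}]'
python3 -m inch '[{"dx":0,"dy":0,"dz":0.5,"wx":0,"wy":0,"wz":0},{"dx":0,"dy":0,"dz":0.4,"wx":0,"wy":0,"wz":0},{"dx":0,"dy":0,"dz":0.25,"wx":0,"wy":0,"wz":0},{"dx":0,"dy":0,"dz":0.05,"wx":0,"wy":0,"wz":0},{"dx":0,"dy":0,"dz":0,"wx":0,"wy":0,"wz":0},{"dx":0,"dy":0,"dz":0,"wx":0,"wy":0,"wz":0}]'
```

```text
t: 50.9
tcp_pos: [0.5615, 0.2685, 0.1319]
tool_rot: [0.075, 0.997, -0.0, -0.001]
force: [-1.1, 0.0, -1.2]
finger_gap: 0.414
gripper_force: 30.2
t: 51.65
tcp_pos: [0.5618, 0.2686, 0.1205]
tool_rot: [0.075, 0.997, 0.0, 0.0]
force: [-0.3, -0.6, -1.0]
finger_gap: 0.414
gripper_force: 30.4
```

```bash
python3 -m inch '[{"dx":0,"dy":0,"dz":0.1,"wx":0,"wy":0,"wz":0},{"dx":0,"dy":0,"dz":0,"wx":0,"wy":0,"wz":0}]'
python3 -m inch '[{"dx":0,"dy":0,"dz":0,"wx":0,"wy":0,"wz":0},{"dx":0,"dy":0,"dz":0,"wx":0,"wy":0,"wz":0},{"dx":0,"dy":0,"dz":0,"wx":0,"wy":0,"wz":0},{"dx":0,"dy":0,"dz":-2,"wx":0,"wy":0,"wz":0},{"dx":0,"dy":0,"dz":-4,"wx":0,"wy":0,"wz":0},{"dx":0,"dy":0,"dz":-4,"wx":0,"wy":0,"wz":0},{"dx":0,"dy":0,"dz":-4,"wx":0,"wy":0,"wz":0},{"dx":0,"dy":0,"dz":-2,"wx":0,"wy":0,"wz":-8.6},{"dx":0,"dy":0,"dz":0,"wx":0,"wy":0,"wz":0}]' 0.7
python3 -c "
from h import *
go(.575,.082,.26,90)"
python3 -m inch '[{"dx":0,"dy":-4,"dz":0,"wx":0,"wy":0,"wz":0},{"dx":0,"dy":-4,"dz":0,"wx":0,"wy":0,"wz":0},{"dx":0,"dy":-4,"dz":0,"wx":0,"wy":0,"wz":0},{"dx":0,"dy":-4,"dz":0,"wx":0,"wy":0,"wz":0},{"dx":0,"dy":0,"dz":0,"wx":0,"wy":0,"wz":0}]'
python3 - <<'E'
from h import *
I=eyes.snapshot("scene"); cv2.imwrite("pics/s12.png",I[:,:,::-1])
J=eyes.snapshot("top"); cv2.imwrite("pics/t12.png",J[:,:,::-1])
for n,K in(("scene",I),("top",J)):
    for A,r,k in blobs(K,"blue",60): print(n,A,np.round(r[0],1),*rect_on(n,k,.105 if A>1000 else .085))
go(.5755,.082,.187,90)
cv2.imwrite("pics/c12.png",cv2.resize(I[200:430,280:550],None,fx=2.5,fy=2.5,interpolation=cv2.INTER_CUBIC)[:,:,::-1])
E
```

```text
t: 51.9
tcp_pos: [0.562, 0.2687, 0.1203]
tool_rot: [0.075, 0.997, 0.0, 0.0]
force: [-1.3, -0.8, 5.0]
finger_gap: 0.411
gripper_force: 30.4
t: 53.02
tcp_pos: [0.5627, 0.2689, 0.2828]
tool_rot: [0.001, 1.0, 0.001, 0.003]
force: [-0.4, 0.6, 0.2]
finger_gap: 0.698
gripper_force: 0.0
turn [ 0.1  0.3 -0.1] shift cm [ -1.23 -18.69   2.28] q6 -1.3 t 53.0
t: 53.65
tcp_pos: [0.5612, 0.1062, 0.2785]
tool_rot: [0.004, 1.0, -0.0, -0.001]
force: [-0.2, 0.3, 1.0]
finger_gap: 0.7
gripper_force: 0.0
scene 231.5 [456.8 343.3] [560.  270.7] [29.  36.5] 175.3
scene 227.5 [479.5 325.5] [501.  280.8] [29. 39.] 179.5
scene 246.0 [501. 306.] [439.6 290.8] [32.8 41.5] 30.1
scene 4782.5 [366.8 285.8] [575.4  82.5] [ 86.3 259.1] 179.9
top 2864.5 [241.9 241. ] [577.   80.7] [ 84.6 256.2] 179.8
turn [ 0.  -0.1 -0.2] shift cm [-1.43 -2.65  9.18] q6 -1.57 t 53.8
```

View pics/c12.png

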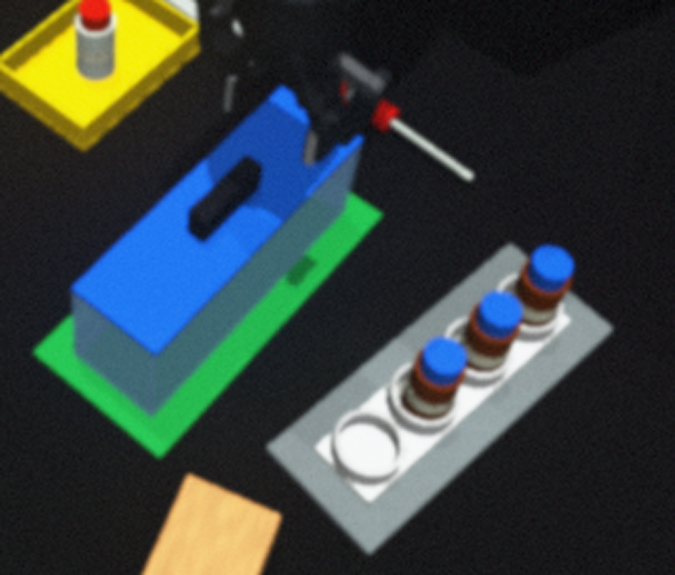

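The three samples stand upright in rings at crop (550,290), (495,335) and (435,380), and the spent vial is in the tray. The cover hasn't moved, so I'll pick it up now.

```bash
python3 -m inch '[{"dx":-1.4,"dy":-2.6,"dz":0,"wx":0,"wy":0,"wz":-0.2},{"dx":0,"dy":0,"dz":3,"wx":0,"wy":0,"wz":0},{"dx":0,"dy":0,"dz":0,"wx":0,"wy":0,"wz":0}]' 0.7
python3 -c "
from h import *
go(.5755,.082,.1875,90)"
python3 -m inch '[{"dx":0,"dy":0,"dz":2.6,"wx":0,"wy":0,"wz":0},{"dx":0,"dy":0,"dz":2.2,"wx":0,"wy":0,"wz":0},{"dx":0,"dy":0,"dz":1.2,"wx":0,"wy":0,"wz":0},{"dx":0,"dy":0,"dz":0,"wx":0,"wy":0,"wz":0}]'
python3 -c "
from h import *
go(.5755,.082,.1875,90)"
```

```text
t: 54.12
tcp_pos: [0.5739, 0.0838, 0.2472]
tool_rot: [-0.002, 1.0, 0.0, -0.003]
force: [-0.7, 0.8, 0.5]
finger_gap: 0.698
gripper_force: 0.0
turn [ 0.  -0.4  0.2] shift cm [-0.16 -0.18  5.97] q6 -1.62 t 54.1
t: 54.62
tcp_pos: [0.5753, 0.0833, 0.1891]
tool_rot: [-0.002, 1.0, 0.0, -0.001]
force: [-1.0, 0.1, 0.7]
finger_gap: 0.699
gripper_force: 0.0
turn [ 0.  -0.1  0.2] shift cm [-0.02 -0.13  0.16] q6 -1.62 t 54.6
```

```bash
python3 -m inch '[{"dx":0,"dy":-0.1,"dz":0,"wx":0,"wy":0,"wz":0},{"dx":0,"dy":0,"dz":0,"wx":0,"wy":0,"wz":0},{"dx":0,"dy":0,"dz":0,"wx":0,"wy":0,"wz":0},{"dx":0,"dy":0,"dz":0,"wx":0,"wy":0,"wz":0},{"dx":0,"dy":0,"dz":0,"wx":0,"wy":0,"wz":0},{"dx":0,"dy":0,"dz":0,"wx":0,"wy":0,"wz":0},{"dx":0,"dy":0,"dz":0,"wx":0,"wy":0,"wz":0},{"dx":0,"dy":0,"dz":0,"wx":0,"wy":0,"wz":0}]' 0 60
python3 -m inch '[{"dx":0,"dy":0,"dz":-1,"wx":0,"wy":0,"wz":0},{"dx":0,"dy":0,"dz":-2,"wx":0,"wy":0,"wz":0},{"dx":0,"dy":0,"dz":-2,"wx":0,"wy":0,"wz":0},{"dx":0,"dy":0,"dz":-2,"wx":0,"wy":0,"wz":0},{"dx":0,"dy":0,"dz":-2,"wx":0,"wy":0,"wz":0},{"dx":0,"dy":0,"dz":-2,"wx":0,"wy":0,"wz":0},{"dx":0,"dy":0,"dz":-2.5,"wx":0,"wy":0,"wz":0},{"dx":0,"dy":0,"dz":0,"wx":0,"wy":0,"wz":0},{"dx":0,"dy":0,"dz":0,"wx":0,"wy":0,"wz":4.3},{"dx":0,"dy":0,"dz":0,"wx":0,"wy":0,"wz":4.4}]'
python3 -c "
from h import *
go(.534,.2735,.325,81.4)"
```

```text
t: 55.62
tcp_pos: [0.5761, 0.0812, 0.1904]
tool_rot: [-0.001, 1.0, -0.0, 0.001]
force: [-0.9, -2.3, 6.0]
finger_gap: 0.197
gripper_force: 61.8
t: 56.88
tcp_pos: [0.5746, 0.0818, 0.3228]
tool_rot: [0.076, 0.997, 0.0, -0.002]
force: [0.3, -0.1, -3.9]
finger_gap: 0.19
gripper_force: 60.6
turn [-0.  -0.2 -0.1] shift cm [ 6.88 18.35 -0.22] q6 -1.47 t 56.9
```

```bash
python3 -m inch '[{"dx":0.8,"dy":2,"dz":0,"wx":0,"wy":0,"wz":0},{"dx":0.9,"dy":2.4,"dz":0,"wx":0,"wy":0,"wz":0},{"dx":0.9,"dy":2.4,"dz":0,"wx":0,"wy":0,"wz":0},{"dx":0.9,"dy":2.4,"dz":0,"wx":0,"wy":0,"wz":0},{"dx":0.9,"dy":2.4,"dz":0,"wx":0,"wy":0,"wz":0},{"dx":0.9,"dy":2.4,"dz":0,"wx":0,"wy":0,"wz":0},{"dx":0.9,"dy":2.4,"dz":0,"wx":0,"wy":0,"wz":0},{"dx":0.68,"dy":1.95,"dz":0,"wx":0,"wy":0,"wz":0},{"dx":0,"dy":0,"dz":0,"wx":0,"wy":0,"wz":0},{"dx":0,"dy":0,"dz":0,"wx":0,"wy":0,"wz":0}]'
python3 - <<'E'
from h import *
I=eyes.snapshot("scene"); cv2.imwrite("pics/s13.png",I[:,:,::-1])
J=eyes.snapshot("top"); cv2.imwrite("pics/t13.png",J[:,:,::-1])
z=sense()["tcp_pos"][2]-.1904+.003+.102
for n,K in(("scene",I),("top",J)):
    for A,r,k in blobs(K,"blue",60): print(n,A,np.round(r[0],1),*rect_on(n,k,z))
go(.534,.2735,.1954,81.4)
o=np.hstack([cv2.resize(I[230:430,370:570],(400,400)),cv2.resize(J[190:330,100:240],(400,400))]); cv2.imwrite("pics/c13.png",o[:,:,::-1])
E
```

```text
t: 58.12
tcp_pos: [0.5347, 0.2731, 0.3241]
tool_rot: [0.074, 0.997, -0.0, -0.0]
force: [-0.2, 0.1, -2.7]
finger_gap: 0.194
gripper_force: 60.7
scene 99.0 [521.9 266.6] [462.4 295.6] [15.2 30.2] 152.1
scene 4448.5 [473.8 299.9] [566.  271.7] [ 89.2 195.1] 171.7
scene 258.0 [544.3 258.6] [423.1 313.7] [27.9 41.1] 81.6
top 2992.5 [147.7 250.5] [534.3 265.8] [ 90.6 260.2] 175.6
turn [-0. -0.  0.] shift cm [ 0.12  0.08 12.89] q6 -1.14 t 58.2
```

View pics/c13.png

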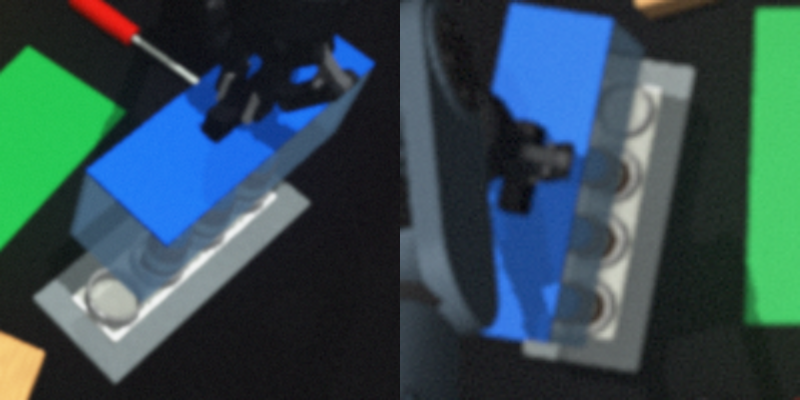

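The cover hangs level and parallel to the rack, with its centre within 1 to 2 mm of the rack centre along x. Lowering it.

```bash
python3 -m inch '[{"dx":0.1,"dy":0.05,"dz":1.5,"wx":0,"wy":0,"wz":0},{"dx":0,"dy":0,"dz":1.5,"wx":0,"wy":0,"wz":0},{"dx":0,"dy":0,"dz":1.5,"wx":0,"wy":0,"wz":0},{"dx":0,"dy":0,"dz":1.5,"wx":0,"wy":0,"wz":0},{"dx":0,"dy":0,"dz":1.5,"wx":0,"wy":0,"wz":0},{"dx":0,"dy":0,"dz":1.5,"wx":0,"wy":0,"wz":0},{"dx":0,"dy":0,"dz":1.2,"wx":0,"wy":0,"wz":0},{"dx":0,"dy":0,"dz":0,"wx":0,"wy":0,"wz":0}]'
python3 -c "
from h import *
go(.534,.2735,.1954,81.4)"
```

```text
t: 59.22
tcp_pos: [0.5334, 0.2737, 0.2212]
tool_rot: [0.075, 0.997, -0.0, -0.001]
force: [0.1, -0.4, -2.9]
finger_gap: 0.194
gripper_force: 60.5
turn [-0.1 -0.1  0.1] shift cm [-0.07 -0.02  2.58] q6 -1.13 t 59.2
```

```bash
python3 -m inch '[{"dx":0,"dy":0,"dz":0.6,"wx":0,"wy":0,"wz":0},{"dx":0,"dy":0,"dz":0.6,"wx":0,"wy":0,"wz":0},{"dx":0,"dy":0,"dz":0.4,"wx":0,"wy":0,"wz":0},{"dx":0,"dy":0,"dz":0.4,"wx":0,"wy":0,"wz":0},{"dx":0,"dy":0,"dz":0,"wx":0,"wy":0,"wz":0}]'
python3 -m inch '[{"dx":0,"dy":0,"dz":0.2,"wx":0,"wy":0,"wz":0},{"dx":0,"dy":0,"dz":0.2,"wx":0,"wy":0,"wz":0},{"dx":0,"dy":0,"dz":0.2,"wx":0,"wy":0,"wz":0},{"dx":0,"dy":0,"dz":0,"wx":0,"wy":0,"wz":0},{"dx":0,"dy":0,"dz":0,"wx":0,"wy":0,"wz":0}]'
```

```text
t: 59.85
tcp_pos: [0.5338, 0.2739, 0.2021]
tool_rot: [0.075, 0.997, -0.0, -0.0]
force: [0.2, 0.0, -2.5]
finger_gap: 0.194
gripper_force: 60.7
t: 60.48
tcp_pos: [0.534, 0.2739, 0.1964]
tool_rot: [0.075, 0.997, -0.0, 0.0]
force: [-0.4, 0.6, -2.2]
finger_gap: 0.197
gripper_force: 60.7
```

```bash
python3 -m inch '[{"dx":0,"dy":0,"dz":0.15,"wx":0,"wy":0,"wz":0},{"dx":0,"dy":0,"dz":0,"wx":0,"wy":0,"wz":0},{"dx":0,"dy":0,"dz":0,"wx":0,"wy":0,"wz":0}]'
python3 -m inch '[{"dx":0,"dy":0,"dz":0,"wx":0,"wy":0,"wz":0},{"dx":0,"dy":0,"dz":0,"wx":0,"wy":0,"wz":0},{"dx":0,"dy":0,"dz":0,"wx":0,"wy":0,"wz":0},{"dx":0,"dy":0,"dz":0,"wx":0,"wy":0,"wz":0}]' 0.6
python3 -m inch '[{"dx":0,"dy":0,"dz":-2,"wx":0,"wy":0,"wz":0},{"dx":0,"dy":0,"dz":-4,"wx":0,"wy":0,"wz":0},{"dx":0,"dy":0,"dz":-4,"wx":0,"wy":0,"wz":0},{"dx":2,"dy":-4,"dz":-2,"wx":0,"wy":0,"wz":0},{"dx":2,"dy":-4,"dz":0,"wx":0,"wy":0,"wz":0},{"dx":2,"dy":-5,"dz":0,"wx":0,"wy":0,"wz":0},{"dx":1,"dy":-5,"dz":0,"wx":0,"wy":0,"wz":0},{"dx":0,"dy":-5,"dz":0,"wx":0,"wy":0,"wz":0},{"dx":0,"dy":-5,"dz":0,"wx":0,"wy":0,"wz":0},{"dx":0,"dy":-5,"dz":0,"wx":0,"wy":0,"wz":0}]'
python3 - <<'E'
from h import *
I=eyes.snapshot("scene"); cv2.imwrite("pics/s14.png",I[:,:,::-1])
J=eyes.snapshot("top"); cv2.imwrite("pics/t14.png",J[:,:,::-1])
for n,K in(("scene",I),("top",J)):
    for A,r,k in blobs(K,"blue",60): print(n,A,np.round(r[0],1),*rect_on(n,k,.11))
    for A,r,k in blobs(K,"green",60): print(n,"green",A,np.round(r[0],1),*[rect_on(n,k,z)[:2] for z in(.06,.058)])
go(.67,-.266,.20,90)
o=np.hstack([cv2.resize(I[240:440,370:570],(400,400)),cv2.resize(J[190:330,120:260],(400,400))]); cv2.imwrite("pics/c14.png",o[:,:,::-1])
E
```

```text
t: 60.85
tcp_pos: [0.5341, 0.2739, 0.1954]
tool_rot: [0.074, 0.997, 0.0, 0.0]
force: [-1.0, -0.7, 2.5]
finger_gap: 0.191
gripper_force: 61.3
t: 61.35
tcp_pos: [0.534, 0.2739, 0.1948]
tool_rot: [0.075, 0.997, 0.0, -0.0]
force: [0.4, 1.5, 0.3]
finger_gap: 0.596
gripper_force: 0.0
t: 62.6
tcp_pos: [0.4153, -0.0435, 0.3152]
tool_rot: [0.074, 0.997, -0.0, 0.001]
force: [1.1, -0.9, 0.6]
finger_gap: 0.6
gripper_force: 0.0
scene 6246.0 [468. 329.] [532.7 275.2] [ 86.4 259.4] 171.1
scene green 8426.5 [362.7 313.2] (array([604.4, 101.1]), array([128.7, 278.7])) (array([603.4, 100.5]), array([129. , 279.3]))
scene green 180.0 [213. 232.] (array([ 667.3, -267.5]), array([34.4, 40.3])) (array([ 666.5, -269. ]), array([34.4, 40.4]))
scene green 135.5 [189.5 150.5] (array([ 533.2, -509.8]), array([37.7, 40.5])) (array([ 532. , -511.8]), array([37.8, 40.5]))
top 3668.0 [160.4 258.1] [533.3 274.2] [ 86.8 259.1] 171.4
top green 169.0 [480. 260.] (array([ 538.2, -508.7]), array([36.3, 38.2])) (array([ 538.5, -509.2]), array([36.3, 38.2]))
top green 154.5 [382. 207.] (array([ 671.9, -265.2]), array([35.5, 36.4])) (array([ 672.4, -265.5]), array([35.6, 36.4]))
top green 4629.0 [247.3 247.9] (array([566.9,  73.2]), array([132. , 284.6])) (array([567.2,  73.5]), array([132.2, 285.1]))
turn [-0.1  0.1 -8.9] shift cm [-25.42 -22.01  11.53] q6 -1.79 t 62.7
```

View pics/c14.png

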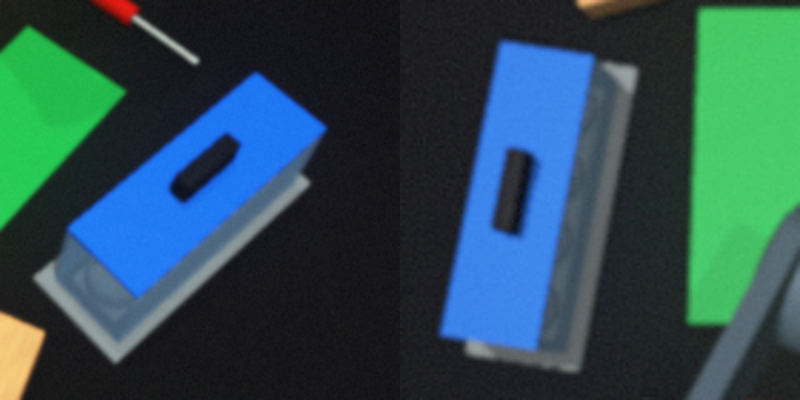

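The cover sits squarely and flat, centred at about (533,274) mm with a heading of 171.4°. The blue top in the crop runs (70,230) to (325,130), parallel to the base. Next is the button on the cream box, at scene (213,232) and top (382,207).

```bash
python3 -m inch '[{"dx":0,"dy":0,"dz":0,"wx":0,"wy":0,"wz":-8.9},{"dx":-3,"dy":-3,"dz":0,"wx":0,"wy":0,"wz":0},{"dx":-4,"dy":-4,"dz":0,"wx":0,"wy":0,"wz":0},{"dx":-4,"dy":-4,"dz":0,"wx":0,"wy":0,"wz":0},{"dx":-4,"dy":-4,"dz":0,"wx":0,"wy":0,"wz":0},{"dx":-4,"dy":-4,"dz":0,"wx":0,"wy":0,"wz":0},{"dx":-4,"dy":-3,"dz":0,"wx":0,"wy":0,"wz":0},{"dx":-2.4,"dy":0,"dz":5,"wx":0,"wy":0,"wz":0},{"dx":0,"dy":0,"dz":5,"wx":0,"wy":0,"wz":0},{"dx":0,"dy":0,"dz":0,"wx":0,"wy":0,"wz":0}]' 0
python3 - <<'E'
from h import *
p,e=tri((213,232),(382,207)); print(p.round(4),round(e,4),manip.tips_ahead)
go(p[0],p[1],.16,90); print(sense()["finger_gap"])
E
```

```text
t: 63.95
tcp_pos: [0.6687, -0.2577, 0.2092]
tool_rot: [-0.004, 1.0, 0.003, -0.005]
force: [-1.0, -1.0, 0.3]
finger_gap: 0.003
gripper_force: 0.0
[ 0.6702 -0.2641  0.065 ] 0.0016 0.0726
turn [ 0.4 -0.6  0.4] shift cm [-0.15 -0.63  4.92] q6 -2.1 t 64.0
0.0030471312708862984
```

```bash
python3 -m inch '[{"dx":-0.1,"dy":-0.65,"dz":2,"wx":0,"wy":0,"wz":0},{"dx":0,"dy":0,"dz":2.5,"wx":0,"wy":0,"wz":0},{"dx":0,"dy":0,"dz":1.5,"wx":0,"wy":0,"wz":0},{"dx":0,"dy":0,"dz":0,"wx":0,"wy":0,"wz":0},{"dx":0,"dy":0,"dz":0,"wx":0,"wy":0,"wz":0}]'
python3 -m inch '[{"dx":0,"dy":0,"dz":0.4,"wx":0,"wy":0,"wz":0},{"dx":0,"dy":0,"dz":0.3,"wx":0,"wy":0,"wz":0},{"dx":0,"dy":0,"dz":0.3,"wx":0,"wy":0,"wz":0},{"dx":0,"dy":0,"dz":0,"wx":0,"wy":0,"wz":0}]'
```

```text
t: 64.58
tcp_pos: [0.6728, -0.2674, 0.1563]
tool_rot: [-0.003, 1.0, -0.001, 0.001]
force: [-0.6, 1.1, 0.3]
finger_gap: -0.003
gripper_force: 0.0
t: 65.08
tcp_pos: [0.6722, -0.267, 0.145]
tool_rot: [-0.003, 1.0, -0.0, 0.0]
force: [0.3, -0.6, 1.7]
finger_gap: 0.001
gripper_force: 1.0
```

```bash
python3 -m inch '[{"dx":0.15,"dy":0.25,"dz":-0.3,"wx":0,"wy":0,"wz":0},{"dx":0,"dy":0,"dz":0.3,"wx":0,"wy":0,"wz":0},{"dx":0,"dy":0,"dz":0.3,"wx":0,"wy":0,"wz":0},{"dx":0,"dy":0,"dz":0.3,"wx":0,"wy":0,"wz":0},{"dx":0,"dy":0,"dz":0,"wx":0,"wy":0,"wz":0}]'
for i in 1; do python3 -m inch '[{"dx":0,"dy":0,"dz":0.2,"wx":0,"wy":0,"wz":0},{"dx":0,"dy":0,"dz":0.2,"wx":0,"wy":0,"wz":0},{"dx":0,"dy":0,"dz":0,"wx":0,"wy":0,"wz":0}]'; done
```

```text
t: 65.7
tcp_pos: [0.6707, -0.2643, 0.139]
tool_rot: [-0.003, 1.0, 0.0, 0.0]
force: [-0.6, 0.2, 4.7]
finger_gap: -0.003
gripper_force: 2.3
t: 66.08
tcp_pos: [0.6707, -0.2643, 0.1385]
tool_rot: [-0.003, 1.0, -0.0, 0.0]
force: [-3.5, 4.4, 17.9]
finger_gap: -0.003
gripper_force: 8.6
```

```bash
python3 -m inch '[{"dx":0,"dy":0,"dz":0.1,"wx":0,"wy":0,"wz":0},{"dx":0,"dy":0,"dz":0,"wx":0,"wy":0,"wz":0},{"dx":0,"dy":0,"dz":0,"wx":0,"wy":0,"wz":0}]'
python3 -m inch '[{"dx":0,"dy":0,"dz":-1,"wx":0,"wy":0,"wz":0},{"dx":0,"dy":0,"dz":-3,"wx":0,"wy":0,"wz":0},{"dx":0,"dy":0,"dz":-4,"wx":0,"wy":0,"wz":0},{"dx":0,"dy":0,"dz":-4,"wx":0,"wy":0,"wz":0},{"dx":0,"dy":0,"dz":0,"wx":0,"wy":0,"wz":0},{"dx":0,"dy":0,"dz":0,"wx":0,"wy":0,"wz":0}]'
python3 - <<'E'
from h import *
I=eyes.snapshot("scene"); cv2.imwrite("pics/s15.png",I[:,:,::-1])
for A,r,k in blobs(I,"blue",60): print(A,np.round(r[0],1),*rect_on("scene",k,.11))
E
```

```text
t: 66.45
tcp_pos: [0.6708, -0.2643, 0.1384]
tool_rot: [-0.003, 1.0, -0.0, 0.0]
force: [-5.5, 4.1, 20.9]
finger_gap: 0.002
gripper_force: 10.4
t: 67.2
tcp_pos: [0.6698, -0.2642, 0.2526]
tool_rot: [-0.003, 1.0, 0.0, -0.001]
force: [0.2, 0.5, -1.0]
finger_gap: 0.004
gripper_force: 0.0
6234.5 [468. 329.] [532.7 275.2] [ 86.4 259.4] 171.1
```

View pics/s15.png

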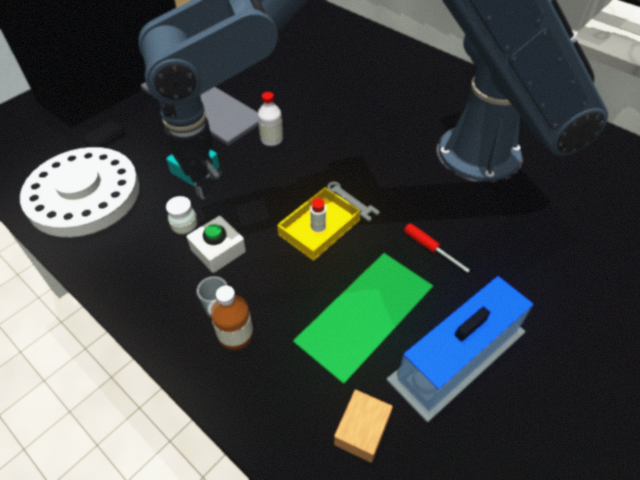

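The final view shows the cover seated on the rack at (465,335), the spent vial in the tray at (318,212), the other objects where they were and the gripper clear of everything. The button reached a hard stop at about 20 N, well above the 5 N needed. Handing in.

```bash
python3 -c "
from station import workorder
print(workorder.sign_off())"
```

```text
the job is handed in; nothing more can be done
None
```

I handed in the job with the one spent vial in the yellow tray, all three sample vials upright in their own rings, the cover squarely back on the rack, and then the green start button pressed to its stop; the sign-off gave no verdict.

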